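Park the grinder's contact wheels by rolling them and stow the fittings

TASK

Put the belt grinder's parts away after servicing. Lift the chock out of each wheel dock and roll each contact wheel along the bench mat on its own rim into the dock of its size, so that it stands upright and at rest between sill and end stop; park the large wheel before you start on the small one. The wheels must really turn as they go: do not lift, carry or drag them, and never let one fall on its side. Set each dock's chock back on the painted outline close behind its parked wheel, square to the lane. Also put every loose fitting (flange, block, gib, bush) upright and fully down in the tray pocket of its own shape, and leave the loupe, tweezers, highlighter and cutters where they lie.

Things in the scene. Friction and masses are not known exactly. Their poses are not given: they have to be found in the camera images.
- wheel_large: Large contact wheel standing on its black rubber rim: 66 mm diameter, 26 mm thick, aluminium faces; a steel axle, 12 mm diameter and 54 mm long overall, sticks out 14 mm from each face. Origin: wheel centre, 33 mm above the mat; y axis along the level axle; x and z turn with it as it rolls. About 0.22 kg; it falls if leaned over more than about 20 degrees.
- wheel_small: Small contact wheel of the same kind: 54 mm diameter, 16 mm thick; axle 12 mm diameter and 44 mm long overall, sticking out 14 mm from each face. Origin: wheel centre, 27 mm above the mat; y axis along the level axle; x and z turn with it as it rolls. About 0.13 kg; it falls if leaned over more than about 16 degrees.
- wheel_large_mark (a point): Small brass pin head on both faces of the large wheel, 20 mm from the centre (the point lies midway between the faces); it shows how far the wheel has turned. At the start it is at the top and the wheel stands still, its rolling direction within 25 degrees of world y. Under 2 N on the axle rolls it; after a slow push it coasts only some millimetres.
- wheel_small_mark (a point): The same brass pin head on the small wheel, 16 mm from its centre; at the start it is at the top. The small wheel starts and rolls like the large one.
- dock_wide: Aluminium dock for the large wheel, fixed to the mat: a lane 36 mm wide between two rails 10 mm wide and 8 mm high, open at its entry but for a low sill, closed by an end stop; about 58 mm (x) by 56 mm (y) overall. Origin: the parking spot, on the mat, mid-lane. x axis: the way the wheel rolls in (within 12 degrees of world +y); y across the lane.
- dock_narrow: The same for the small wheel: lane 26 mm wide, rails 10 mm wide and 8 mm high; about 53 mm (x) by 46 mm (y) overall. Origin and axes as for the wide dock. The two docks may stand either way round, as may the wheels.
- chock_wide: Chock of the wide dock: a dark steel block 20 mm (x) by 30 mm (y), 16 mm high, with an upright black grip tab on its middle, 10 mm (x) by 16 mm (y), up to 38 mm above its underside. About 0.09 kg. At the start it stands in the lane of the wide dock, in the wheel's place, its y across the lane. Origin: centre of its underside.
- chock_narrow: Chock of the narrow dock, in whose lane it stands at the start: like the wide one, but its block is 20 mm (x) by 20 mm (y); the same grip tab, 38 mm high overall. Origin: centre of its underside.
- dock_wide_chockmark (a point): Wide dock: centre of a thin painted outline (28 mm along the lane, 34 mm across) on the mat 39.8 mm before the parking spot: the chock's place, where its face is 1.5 mm behind the parked wheel's rim. The rounded sill is 3 mm high, 15 to 21 mm before the spot; the end stop is 14 mm high, its face 29 mm beyond it.
- dock_narrow_chockmark (a point): The same outline (28 by 24 mm) for the narrow dock's chock, 36.2 mm before its parking spot. Sill 3 mm high, 14 to 20 mm before the spot; end stop 14 mm high, face 25 mm beyond it. A parked wheel has about 1.5 mm of play either way between sill and stop.
- bench_mat: Flat grey mat fixed on the bench, 174 mm (world x) by 280 mm (world y), 3 mm thick, on which the wheels stand and roll and the docks are fixed. Origin: centre of its underside; its top is 3 mm above the bench top (z = 0). The bare bench within 50 mm beyond its left (+y) edge is free on the half away from the robot; an open box 34 mm high stands 20 mm from its near edge, at the right.
- fit_tray: Wooden fittings tray fixed to the bench, 112 x 112 mm, 14 mm high, with four pockets 8 mm deep (floors 6 mm above the bench), each 3 mm wider than its part. Origin: centre of its underside. Pocket centres in its own x, y (mm): large round -29, 29; square 29, 29; oblong -29, -29; small round 29, -29.
- fit_tray_hole0 (a point): Centre of the mouth of the large round pocket (for the flange), at the tray's top face, 14 mm above the bench.
- fit_tray_hole1 (a point): Centre of the mouth of the square pocket (for the block); its sides lie along the tray's x and y.
- fit_tray_hole2 (a point): Centre of the mouth of the oblong pocket (for the gib); 21 mm along the tray's x, 43 mm along its y.
- fit_tray_hole3 (a point): Centre of the mouth of the small round pocket (for the bush).
- flange: Round brass flange, 34 mm diameter, 22 mm high, standing flat on the bench. Origin: centre of its underside, z up.
- block: Square aluminium bearing block, 28 x 28 mm, 22 mm high, with a round bore in its top. Origin: centre of its underside; x and y along its sides.
- gib: Oblong steel gib, 18 mm (x) by 40 mm (y), 22 mm high, two small holes in its top. Origin: centre of its underside.
- bush: Small round brass bush, 22 mm diameter, 22 mm high. Origin: centre of its underside.
- loupe_1: Black eye loupe, 34 mm diameter, 30 mm high, a bystander. Origin: centre of its underside.
- tweezers_1: Fine steel tweezers, 11 x 90 x 8 mm, lying at the far edge of the mat, a bystander. Origin: centre of the underside.
- pen_1: Small yellow and black highlighter, 12 x 49 x 12 mm, lying beside the wheels' way, a bystander. Origin: centre of the underside.
- cutters_1: Black-handled cutters, 31 x 89 x 9 mm, lying beyond the docks, a bystander. Origin: centre of the underside.
Not all that is in view belongs to the job. Leave any orange look-alike of the block alone.

How it is judged (in metres and radians):
On the way, in this order (a step that is already met when the one before it is completed fails the run):
1. the large wheel has rolled half a turn, upright on its rim (height (world z) of wheel_large_mark below 0.026 m and angle between wheel_large's own y axis and vertical between 1.2 and 1.94 rad), for 0.05 s.
2. the large wheel stands at rest in the wide dock (horizontal distance between wheel_large and dock_wide below 0.008 m and height (world z) of wheel_large below 0.04 m and angle between wheel_large's own y axis and vertical between 1.4 and 1.74 rad and angle between the y axis of wheel_large and the y axis of dock_wide, either way round below 0.2 rad and linear speed of wheel_large below 0.02 m/s), for 0.3 s.
3. the small wheel has rolled half a turn, upright on its rim (height (world z) of wheel_small_mark below 0.022 m and angle between wheel_small's own y axis and vertical between 1.2 and 1.94 rad), for 0.05 s.
4. the small wheel stands at rest in the narrow dock (horizontal distance between wheel_small and dock_narrow below 0.008 m and height (world z) of wheel_small below 0.034 m and angle between wheel_small's own y axis and vertical between 1.4 and 1.74 rad and angle between the y axis of wheel_small and the y axis of dock_narrow, either way round below 0.2 rad and linear speed of wheel_small below 0.02 m/s), for 0.3 s.
At the end, for the whole second after the job is handed in: Each wheel upright and at rest in its dock, within 8 mm of the parking spot, axle within 0.2 rad of square; each chock upright on its dock's outline (8 mm, 0.25 rad); each fitting that was out upright on the floor of its own pocket (3 mm), within 4 mm of its centre; all at rest (all of step 2 and all of step 4 and horizontal distance between chock_wide and dock_wide_chockmark below 0.008 m and height (world z) of each of chock_wide, chock_narrow below 0.007 m and angle between each of chock_wide, chock_narrow, flange, block, gib, bush's own z axis and vertical below 0.1 rad and angle between the y axis of chock_wide and the y axis of dock_wide, either way round below 0.25 rad and linear speed of each of chock_wide, chock_narrow, flange, block, gib, bush below 0.02 m/s and horizontal distance between chock_narrow and dock_narrow_chockmark below 0.008 m and angle between the y axis of chock_narrow and the y axis of dock_narrow, either way round below 0.25 rad and horizontal distance between flange and fit_tray_hole0 below 0.004 m and z of each of flange, block, gib, bush in the frame of fit_tray below 0.009 m and horizontal distance between block and fit_tray_hole1 below 0.004 m and horizontal distance between gib and fit_tray_hole2 below 0.004 m and horizontal distance between bush and fit_tray_hole3 below 0.004 m); the robot touches nothing.
It fails at once if a wheel leaned over by more than 40 degrees (angle between any of wheel_large, wheel_small's own y axis and vertical below 0.87 rad or angle between any of wheel_large, wheel_small's own y axis and vertical above 2.27 rad).
It fails at once if a wheel lifted more than 15 mm (height (world z) of wheel_large above 0.051 m or height (world z) of wheel_small above 0.045 m).
It fails at once if the loupe, tweezers, highlighter or cutters moved more than 30 mm (distance of any of loupe_1, tweezers_1, pen_1, cutters_1 from where it was at the start of the episode above 0.03 m).
Of flange, block, gib, bush only 2 to 4 are there at a start; the rules pass over those that are not, and their reading is None.
At some moment in a run one of flange, block, gib, bush may be knocked a few centimetres aside while the robot is not near it.
Once in a run the grip may slacken for a moment while it holds something.
It also fails if it takes over 210 s, if anything falls off the work surface, if the arm or the gripper's body presses on something with over 40 N, if the wrist force passes 120 N, or if a joint passes its speed limit or range.

ROBOT

A 6-joint arm with a two-finger parallel gripper is mounted at the origin on the work surface; the furniture and walls round the work are solid. World frame = base frame: x ahead of the robot, y to its left, z up, the work surface at z = 0. Lengths are in mm, angles in rad, forces in N, time in s.
With the tool pointing down it reaches from about 350 to 975 mm from the base axis. Payload 17.4 kg.
Tool frame: the origin (TCP) lies at the very end of the fingers, on their centre line; the grasp point (between the pads) lies 19 mm behind it; z points along the fingers, y is the direction in which the jaws open and shut (so a half turn about z gives the same grasp; the last joint's range is limited). The gripper opens to 85 mm and grips with 20 to 120 N. Pads are 22 mm wide; open, the fingers measure 114 mm over their backs; the gripper's body (76 mm by 85 mm) begins 54 mm behind the grasp point. The pads swing forward as they close: fully open they stand 13 mm farther back than shut.
Start: joints at [1.068, 0.116, 1.442, -0, 1.584, -0.038], TCP at [302.573, 603.392, 231.303] pointing down, gripper open.
Joint ranges: [-2.83, 2.83], [-0.83, 2.19], [0.07, 2.5], [-1.14, 4.28], [0.01, 3], [-2.97, 2.97]. Speed limits (rad/s): [1.89, 1.89, 2.22, 3.14, 3.14, 3.14].

INTERFACE

Orientations are given as a 3x3 rotation matrix whose columns are the frame's x, y, z axes.
In Python, from workcell import r gives the robot as it stands. Calls block until the motion is done:
- r.reach(position, orientation): joint-space move of the TCP to a pose.
- r.movel(position, vel=150, attitude=None, f_stop=None): straight line of the TCP; attitude=None keeps the orientation; vel is the mean speed in mm/s. With f_stop (N) it stops when the force on the tool has changed by that much, and returns True; else False.
- r.movej(angles): joint-space move.
- r.move_gripper(opening): finger opening in mm; the grip force is fixed at half the most; returns when the fingers have stopped.
- r.wait(seconds).
- r.inverse_kinematics(position, orientation): joint angles nearest the present ones, or None.
- r.read_camera(name): name is "side" or "top"; returns a dict with "frame" (420x560x3 uint8, red, green, blue), "fx", "fy", "cx", "cy" (pixels), "T" (4x4, takes a point from camera to world coordinates). Camera axes: x right, y up, looking along -z (the intrinsics and any distortion apply to the point x, -y, -z); pixel columns grow to the right and rows downward; lengths in mm; the calibration is good to about 2 mm. A picture is of the moment at which its call begins. There is no depth.
A pose or a line that the arm cannot do raises r.Unreachable and nothing moves.
- r.hand_in(): hands the job in, once; it reports no verdict.
Readings, each from a call of its own:
- r.get_t(): time.
- r.get_joint_pos(): joint angles.
- r.get_qd(): joint speeds.
- r.get_tau(): joint torques, N m.
- r.get_tcp_pos(): TCP position.
- r.get_tcp_rot(): TCP orientation.
- r.get_wrist_force(): force on the tool from outside, world axes, zero at the start.
- r.get_torque(): the same for the moment, N m.
- r.get_finger_gap(): finger opening in mm.
Only numpy, scipy, OpenCV 4.12 (cv2) and the standard library are available. Lean on these libraries where they do the work, as an engineer would, in place of code of your own. Each camera call takes 0.05 s, during which the arm holds its last target.

## Working session

There is one attempt and no reset: what is moved stays moved. The work goes in short steps, each a Python script; the robot and the scene stay as the last script left them, time stands still between calls to the robot, and variables do not carry over. Pictures are saved under pics/ and viewed, and the job is handed in when it is done.

```bash
mkdir -p pics; ls
cat > h.py <<'E'
import numpy as np, cv2
from workcell import r
def snap(name,tag):
    c=r.read_camera(name); 
    cv2.imwrite(f"pics/{tag}.png",c["frame"][:,:,::-1]); np.savez(f"pics/{tag}.npz",**{k:np.array(v) for k,v in c.items()})
    return c
E
python3 - <<'E'
from h import *
for n in("top","side"):
    c=snap(n,n+"0"); print({k:v for k,v in c.items() if k!="frame"})
print(r.get_t(),r.get_tcp_rot())
E
```

```text
pics
{'fx': 513.0028655281783, 'fy': 513.0028655281783, 'cx': 278.67036180847305, 'cy': 214.006007189009, 'T': array([[ 2.88000817e-02,  9.97589704e-01, -6.31295299e-02,
         3.54987950e+02],
       [-9.99568536e-01,  2.83775221e-02, -7.58015511e-03,
        -8.45384921e+01],
       [-5.77042507e-03,  6.33206009e-02,  9.97976555e-01,
         1.23740355e+03],
       [ 0.00000000e+00,  0.00000000e+00,  0.00000000e+00,
         1.00000000e+00]])}
{'fx': 449.66642195213103, 'fy': 449.66642195213103, 'cx': 277.7057803640891, 'cy': 215.53546064613175, 'T': array([[-9.99242097e-01, -2.54207295e-02,  2.94791252e-02,
         4.71581120e+02],
       [ 3.88767489e-02, -6.13654541e-01,  7.88616955e-01,
         7.68211912e+02],
       [-1.95721925e-03,  7.89165312e-01,  6.14177726e-01,
         7.08950737e+02],
       [ 0.00000000e+00,  0.00000000e+00,  0.00000000e+00,
         1.00000000e+00]])}
0.1 [[-8.93905039e-01  4.48256126e-01 -4.75797127e-04]
 [ 4.48256378e-01  8.93904590e-01 -8.96063416e-04]
 [ 2.36513200e-05 -1.01427470e-03 -9.99999485e-01]]
```

View pics/top0.png

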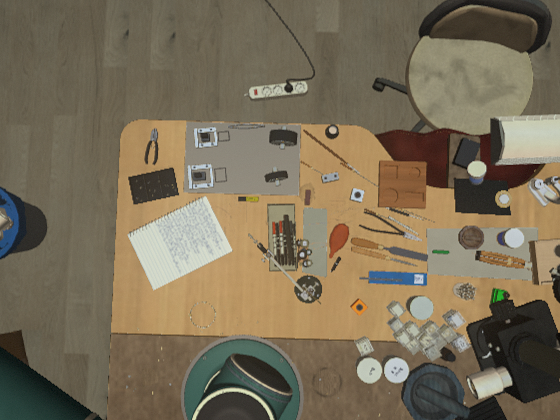

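View pics/side0.png

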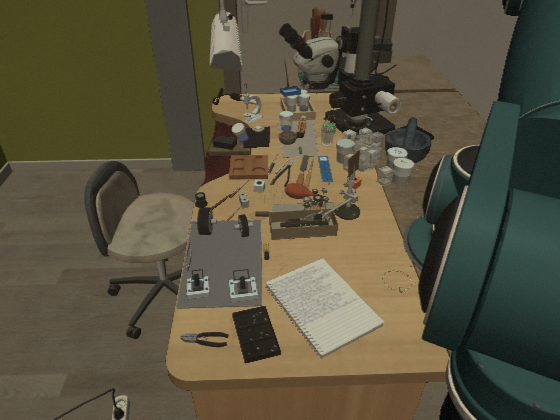

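Run:
```python
import cv2
a=cv2.imread("pics/top0.png"); 
cv2.imwrite("pics/t0a.png",cv2.resize(a[115:205,175:305],None,fx=6,fy=6,interpolation=cv2.INTER_CUBIC))
cv2.imwrite("pics/t0b.png",cv2.resize(a[110:245,295:430],None,fx=4.4,fy=4.4,interpolation=cv2.INTER_CUBIC))
a=cv2.imread("pics/side0.png"); 
cv2.imwrite("pics/s0a.png",cv2.resize(a[185:315,165:285],None,fx=4.5,fy=4.5,interpolation=cv2.INTER_CUBIC))
cv2.imwrite("pics/s0b.png",cv2.resize(a[145:235,180:350],None,fx=4.7,fy=4.7,interpolation=cv2.INTER_CUBIC))
```

```text
(no output)
```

View pics/t0a.png

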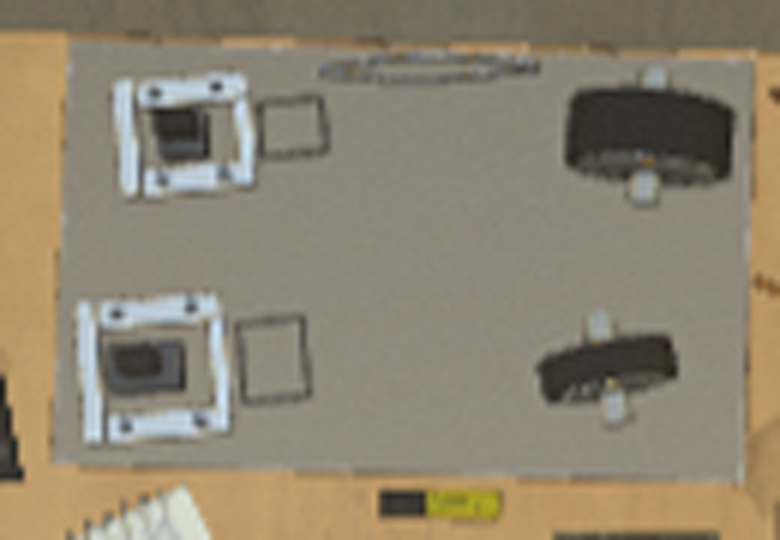

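View pics/t0b.png

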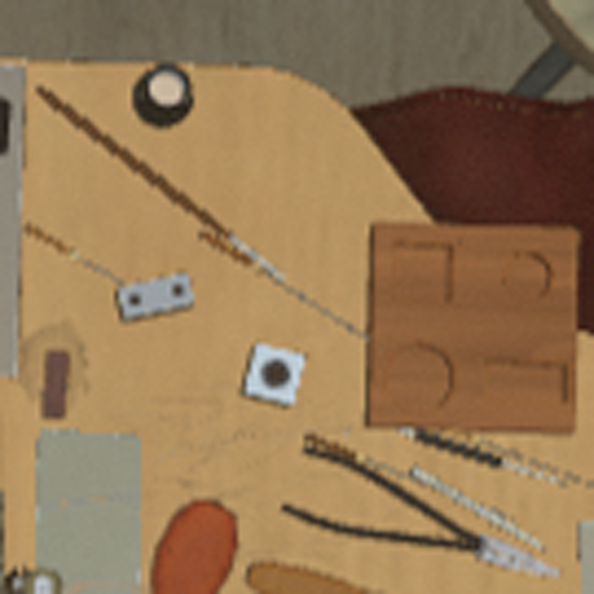

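View pics/s0a.png

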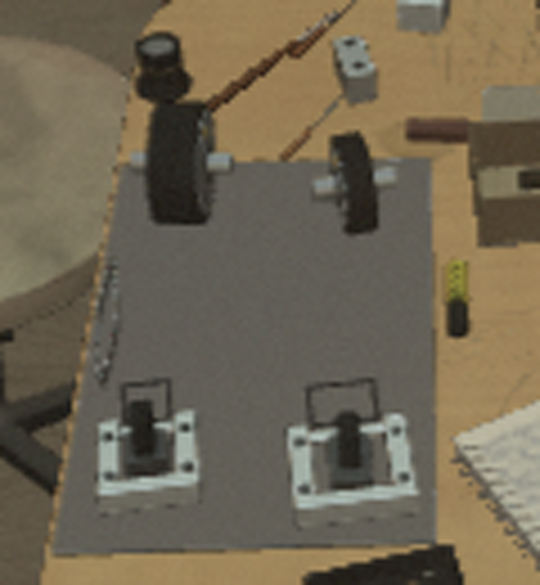

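View pics/s0b.png

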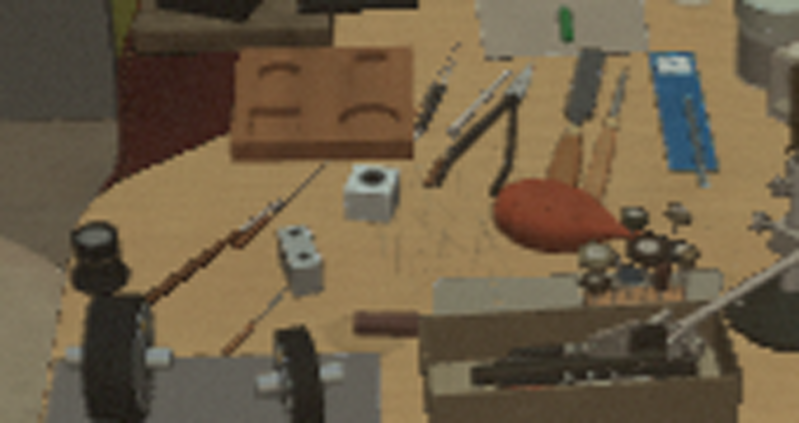

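```bash
cat >> h.py <<'E'
class Cam:
    def __init__(s,d): s.f=float(d["fx"]);s.cx=float(d["cx"]);s.cy=float(d["cy"]);s.T=np.array(d["T"]);s.im=np.array(d["frame"])
    def ray(s,u,v):
        d=np.array([(u-s.cx)/s.f,-(v-s.cy)/s.f,-1.]); return s.T[:3,3],s.T[:3,:3]@d
    def pl(s,u,v,z):
        o,d=s.ray(u,v); return o+d*(z-o[2])/d[2]
    def px(s,p):
        q=s.T[:3,:3].T@(np.asarray(p,float)-s.T[:3,3]); return np.array([s.cx+s.f*q[0]/-q[2], s.cy-s.f*q[1]/-q[2]])
def load(tag): return Cam(np.load(f"pics/{tag}.npz"))
def tri(c1,p1,c2,p2):
    o1,d1=c1.ray(*p1);o2,d2=c2.ray(*p2)
    A=np.stack([d1,-d2],1); t=np.linalg.lstsq(A,o2-o1,rcond=None)[0]
    a=o1+d1*t[0];b=o2+d2*t[1]; return (a+b)/2,np.linalg.norm(a-b)
E
python3 - <<'E'
from h import *
t=load("top0");s=load("side0")
def T(u,v,z): return t.pl((u+.5)/6-.5+175,(v+.5)/6-.5+115,z).round(1)
def S(u,v,z): return s.pl((u+.5)/4.5-.5+165,(v+.5)/4.5-.5+185,z).round(1)
def TB(u,v,z): return t.pl((u+.5)/4.4-.5+295,(v+.5)/4.4-.5+110,z).round(1)
def SB(u,v,z): return s.pl((u+.5)/4.7-.5+180,(v+.5)/4.7-.5+145,z).round(1)
m=[T(*p,3) for p in[(67,40),(755,60),(743,482),(52,462)]];print("mat top",m,[np.linalg.norm(m[i]-m[(i+1)%4]).round(1) for i in range(4)])
print("mat centre",np.mean(m,0))
m=[S(*p,3) for p in[(54,554),(122,160),(432,158),(437,546)]];print("mat side",m)
print("wide dock marks T",[T(*p,3) for p in[(236,322),(303,316),(311,397),(245,402)]])
print("narrow marks T",[T(*p,3) for p in[(258,101),(323,96),(328,151),(264,159)]])
print("wide marks S",[S(*p,3) for p in[(306,386),(374,380),(377,420),(308,425)]])
print("narrow marks S",[S(*p,3) for p in[(122,385),(169,380),(171,415),(124,418)]])
print("L axle ends T",T(655,75,36),T(643,192,36),"S ",S(136,160,36),S(228,161,36))
print("S axle ends T",T(598,318,30),T(615,412,30),"S",S(318,187,30),S(394,175,30))
print("tray T",[TB(*p,14) for p in[(370,222),(580,228),(576,433),(365,427)]])
print("tray S",[SB(*p,14) for p in[(239,48),(412,48),(413,145),(231,143)]])
print("block T",[TB(*p,22) for p in[(257,342),(305,350),(291,406),(241,396)]], SB(372,177,22))
print("gib T",[TB(*p,22) for p in[(118,291),(189,274),(194,303),(124,320)]],SB(300,245,22))
print("tabs T",T(137,357,41),T(175,125,41))
E
```

```text
mat top [array([653.5, 158.2,   3. ]), array([ 652.9, -121.9,    3. ]), array([ 480.6, -121.5,    3. ]), array([480.9, 157.3,   3. ])] [np.float64(280.1), np.float64(172.3), np.float64(278.8), np.float64(172.6)]
mat centre [566.975  18.025   3.   ]
mat side [array([654. , 156.9,   3. ]), array([ 655.3, -128.2,    3. ]), array([ 481.5, -122.8,    3. ]), array([481.8, 159.2,   3. ])]
wide dock marks T [array([539.8,  85.1,   3. ]), array([543. ,  58.1,   3. ]), array([510.2,  53.7,   3. ]), array([507.4,  80.3,   3. ])]
narrow marks T [array([630.5,  79.5,   3. ]), array([633.3,  53.2,   3. ]), array([610.7,  50.3,   3. ]), array([606.7,  76.2,   3. ])]
wide marks S [array([545. ,  54.9,   3. ]), array([511.6,  52.1,   3. ]), array([509.8,  79.4,   3. ]), array([542.9,  81.4,   3. ])]
narrow marks S [array([635.4,  50.5,   3. ]), array([612.6,  48. ,   3. ]), array([609.4,  72. ,   3. ]), array([631.9,  73.1,   3. ])]
L axle ends T [637.8 -81.5  36. ] [591.  -78.1  36. ] S  [639.2 -86.   36. ] [590.  -83.1  36. ]
S axle ends T [541.4 -61.7  30. ] [504.2 -69.5  30. ] S [541.8 -66.5  30. ] [501.6 -75.   30. ]
tray T [array([ 569. , -311.8,   14. ]), array([ 568.9, -426.3,   14. ]), array([ 456.7, -425.3,   14. ]), array([ 456.7, -310.9,   14. ])]
tray S [array([ 570.3, -430.9,   14. ]), array([ 458.3, -426.2,   14. ]), array([ 460.1, -310.6,   14. ]), array([ 570.2, -317.5,   14. ])]
block T [array([ 500.5, -250.4,   22. ]), array([ 496.8, -276.4,   22. ]), array([ 466.2, -269.4,   22. ]), array([ 470.9, -242.3,   22. ])] [ 484.9 -264.8   22. ]
gib T [array([ 526.1, -174.6,   22. ]), array([ 536.5, -212.8,   22. ]), array([ 520.7, -215.9,   22. ]), array([ 510.4, -178.2,   22. ])] [ 525.5 -198.    22. ]
tabs T [519.2 118.2  41. ] [611.5 106.8  41. ]
```

```bash
cat >> h.py <<'E'
import time
def Rj(ang):
    "tool down, jaws along world angle ang (rad from +x); picks nearest j6"
    best=None
    for a in(ang,ang+np.pi):
        y=np.array([np.cos(a),np.sin(a),0]);z=np.array([0,0,-1.]);R=np.stack([np.cross(y,z),y,z],1)
        yield R
def go(x,y,z,ang,lin=False,vel=150,f=None,pick=None):
    cur=np.array(r.get_tcp_rot()); Rs=list(Rj(ang))
    if pick is None: Rm=max(Rs,key=lambda R:R[:,1]@cur[:,1])
    else: Rm=Rs[pick]
    if lin: return r.movel([x,y,z],vel=vel,attitude=Rm,f_stop=f)
    q=r.inverse_kinematics([x,y,z],Rm)
    return r.reach([x,y,z],Rm)
E
python3 - <<'E'
from h import *
go(520,117,120,0.1); print(r.get_t(),np.round(r.get_joint_pos(),2),np.round(r.get_tcp_pos(),1))
r.move_gripper(40); c=snap("side","s1"); print(r.get_t())
E
python3 - <<'E'
import cv2
a=cv2.imread("pics/s1.png"); cv2.imwrite("pics/s1a.png",cv2.resize(a[150:330,150:350],None,fx=4,fy=3.3,interpolation=cv2.INTER_CUBIC)[:, :800])
E
```

```text
2.0667 [ 0.17 -0.14  1.88  0.    1.4   0.07] [520.1 117.7 120.2]
2.625
```

View pics/s1a.png

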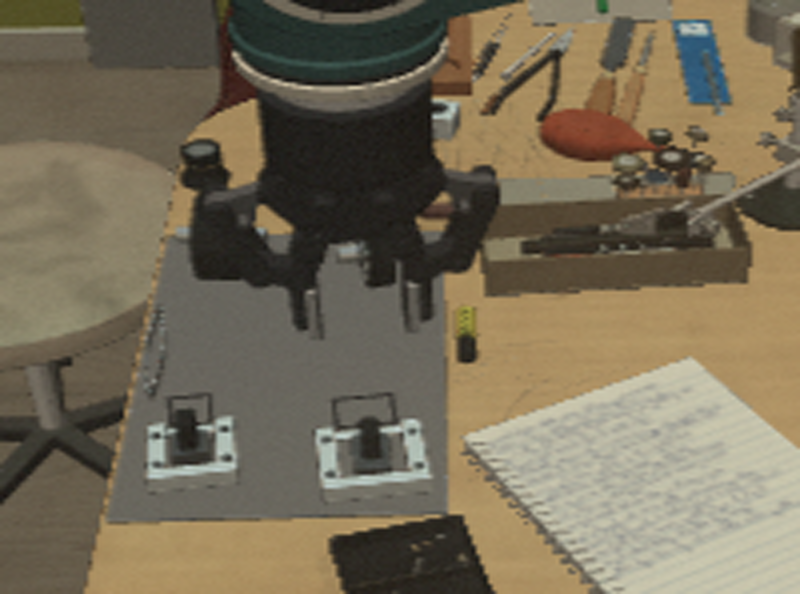

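Run:
```python
from h import *
s=load("s1")
print(s.px([520.1,117.7,120.2]), s.px([520.1,117.7,126]), [(u/4+150,v/3.3+150) for u,v in((317,336),(411,331))])
for dy in(-11,11):
  print([s.px(np.array([520.1,117.7,126])+k*np.array([.995,.1,0])+dy*np.array([-.1,.995,0])).round(1) for k in(20,-20)])
a=cv2.imread("pics/s1.png"); cv2.imwrite("pics/s1b.png",cv2.resize(a[210:265,205:275],None,fx=10,fy=10,interpolation=cv2.INTER_CUBIC))
```

```text
[240.30812378 249.86685943] [240.14905974 247.64069054] [(229.25, 251.8181818181818), (252.75, 250.3030303030303)]
[array([229.5, 244.9]), array([249.9, 242.9])]
[array([230.1, 252.5]), array([251. , 250.5])]
```

View pics/s1b.png

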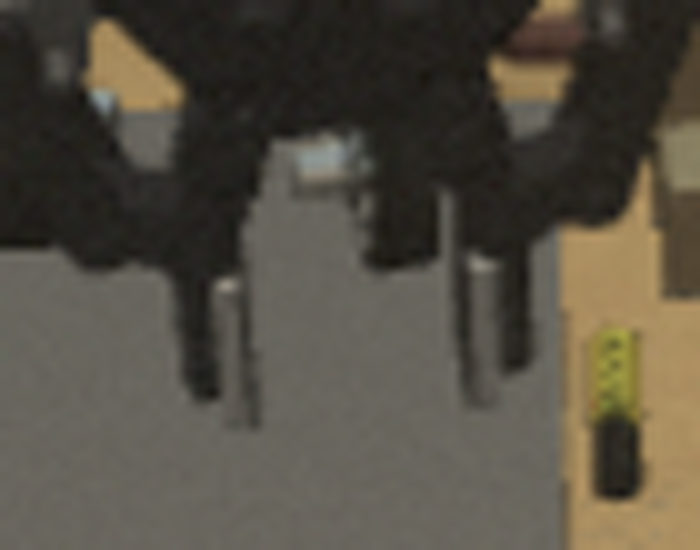

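```bash
python3 - <<'E'
from h import *
print(go(521.5,116,20,0.1,lin=True,vel=80,f=12), np.round(r.get_tcp_pos(),1),r.get_t())
r.move_gripper(0); print("gap",r.get_finger_gap(),np.round(r.get_wrist_force(),2))
snap("side","s2")
go(521.5,116,70,0.1,lin=True,vel=100); print("gap",r.get_finger_gap(),np.round(r.get_wrist_force(),2),r.get_t())
snap("side","s3"); snap("top","t3")
E
python3 - <<'E'
import cv2
a=cv2.imread("pics/s3.png"); cv2.imwrite("pics/s3a.png",cv2.resize(a[180:330,160:300],None,fx=4,fy=4,interpolation=cv2.INTER_CUBIC))
E
```

```text
False [521.8 116.1  20.6] 4.025
gap 8.552155531426829 [-0.21  0.72  5.33]
gap 8.254422088309253 [ 0.79  0.12 -1.52] 5.1
```

View pics/s3a.png

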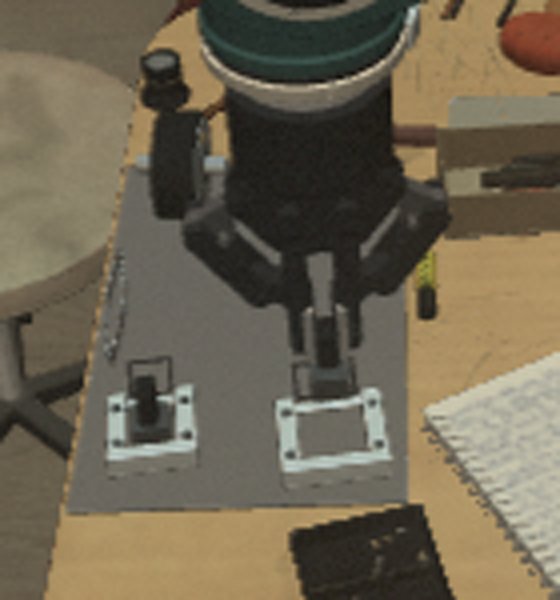

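Run:
```python
import cv2,numpy as np
a=cv2.imread("pics/top0.png");b=cv2.imread("pics/side0.png");c=cv2.imread("pics/s3.png");d=cv2.imread("pics/t3.png")
f=lambda i,u,v:cv2.resize(i[v:v+30,u:u+40],None,fx=10,fy=10,interpolation=cv2.INTER_NEAREST)
cv2.imwrite("pics/z1.png",np.vstack([np.hstack([f(a,183,160),f(b,225,268)]),np.hstack([f(c,222,258),f(d,183,160)])]))
```

```text
(no output)
```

View pics/z1.png

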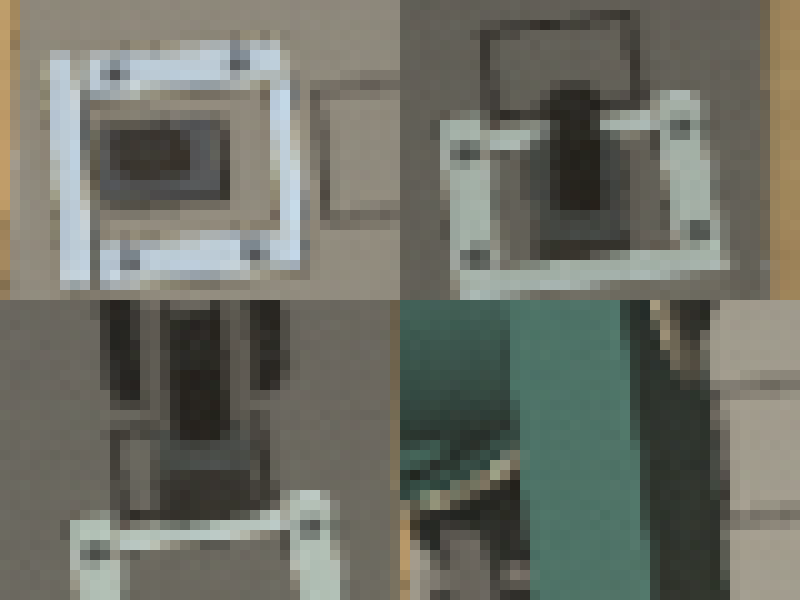

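Run:
```python
from h import *
t=load("top0");print([t.px([x,y,0]).round(1) for x,y in((595,182),(635,182))],[t.pl(u,v,5).round() for u,v in((146,128),(158,128),(146,165),(158,165))])
p=r.get_tcp_pos()
X,Y=597,180; A=np.pi/2+.1
go(X,Y,100,A); 
q=np.round(r.get_joint_pos(),2); print(q,r.get_t())
print(go(X,Y,19,A,lin=True,vel=70,f=6),np.round(r.get_tcp_pos(),1))
r.move_gripper(32)
go(X,Y,90,A,lin=True,vel=150); print(r.get_t())
```

```text
[array([175.3, 144.9]), array([175.9, 128.7])] [array([634., 254.,   5.]), array([634., 225.,   5.]), array([543., 250.,   5.]), array([544., 221.,   5.])]
[ 0.25  0.07  1.71 -0.    1.36  1.72] 6.6667
False [597.3 180.1  19.6]
8.95
```

Run:
```python
from h import *
go(597,180,60,0.1); go(597,180,19,0.1,lin=True,vel=80)
r.move_gripper(0); print("gap",r.get_finger_gap()); r.move_gripper(34)
print(np.round(r.get_tcp_pos(),1))
go(597,180,80,0.1,lin=True,vel=150)
go(613.5,104.5,80,0.13); go(613.5,104.5,20,0.13,lin=True,vel=80,f=12); print(np.round(r.get_tcp_pos(),1))
r.move_gripper(0); print("gap",r.get_finger_gap())
go(613.5,104.5,70,.13,lin=True,vel=100); print("gap",r.get_finger_gap(),np.round(r.get_wrist_force(),2),r.get_t())
A=np.pi/2+.13
go(637,181,70,A); print(go(637,181,19,A,lin=True,vel=70,f=6),np.round(r.get_tcp_pos(),1))
r.move_gripper(32); go(637,181,90,A,lin=True); 
go(560,-20,200,0); print(r.get_t())
```

```text
Traceback (most recent call last):
  File "h.py", line 33, in go
    return r.reach([x,y,z],Rm)
           ~~~~~~~^^^^^^^^^^^^
workcell.Unreachable: the arm cannot take that pose within its joint ranges
```

```bash
python3 - <<'E'
s=open('h.py').read()
i=s.index("def go(")
s=s[:i]+'''def go(x,y,z,ang,lin=False,vel=150,f=None):
    cur=np.array(r.get_tcp_rot()); Rs=list(Rj(ang)); Rs.sort(key=lambda R:-(R[:,1]@cur[:,1]))
    if lin: return r.movel([x,y,z],vel=vel,attitude=Rs[0],f_stop=f)
    qs=[(abs(q[5]),k) for k,R in enumerate(Rs) for q in [r.inverse_kinematics([x,y,z],R)] if q is not None]
    if not qs: raise r.Unreachable("none")
    return r.reach([x,y,z],Rs[min(qs)[1]])
'''
open('h.py','w').write(s)
E
cat > a.py <<'E'
from h import *
go(597,180,60,0.1); go(597,180,19,0.1,lin=True,vel=80)
r.move_gripper(0); print("gap",r.get_finger_gap()); r.move_gripper(34)
print(np.round(r.get_tcp_pos(),1))
go(597,180,80,0.1,lin=True,vel=150)
go(613.5,104.5,80,0.13); go(613.5,104.5,20,0.13,lin=True,vel=80,f=12); print(np.round(r.get_tcp_pos(),1))
r.move_gripper(0); print("gap",r.get_finger_gap())
go(613.5,104.5,70,.13,lin=True,vel=100); print("gap",r.get_finger_gap(),np.round(r.get_wrist_force(),2),r.get_t())
A=np.pi/2+.13
go(637,181,70,A); print(go(637,181,19,A,lin=True,vel=70,f=6),np.round(r.get_tcp_pos(),1))
r.move_gripper(32); go(637,181,90,A,lin=True); 
go(450,-20,250,0); print(r.get_t())
snap("side","s4"); snap("top","t4")
E
python3 a.py
```

```text
gap 14.258947297325959
[596.9 180.   18.9]
[613.8 104.5  20.5]
gap 8.429493971305478
gap 8.459255464323629 [ 0.12 -0.46 -1.89] 14.4833
True [636.3 180.8  17.8]
18.7333
```

Run:
```python
import cv2
a=cv2.imread("pics/t4.png"); 
cv2.imwrite("pics/t4a.png",cv2.resize(a[115:205,165:305],None,fx=5.7,fy=5.7,interpolation=cv2.INTER_CUBIC))
a=cv2.imread("pics/s4.png"); 
cv2.imwrite("pics/s4a.png",cv2.resize(a[185:325,165:325],None,fx=4.2,fy=4.2,interpolation=cv2.INTER_CUBIC))
```

```text
(no output)
```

View pics/t4a.png

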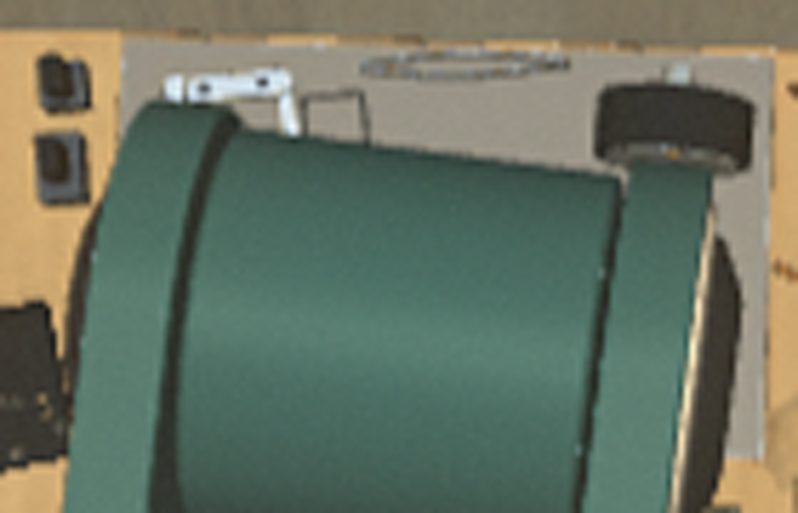

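View pics/s4a.png

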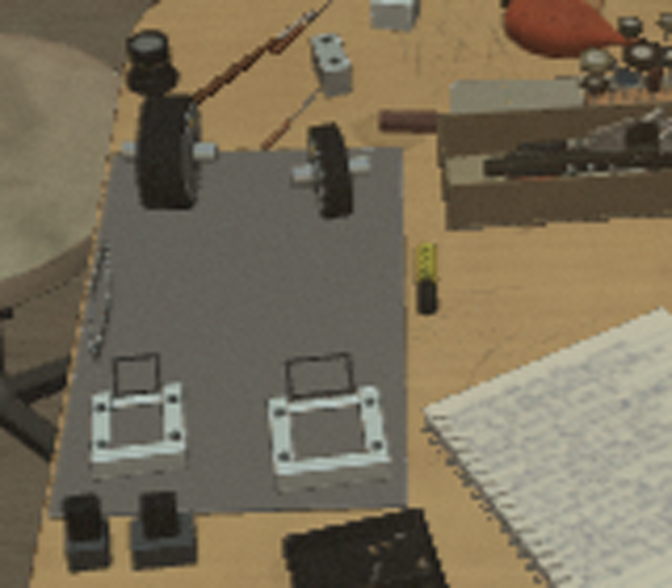

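Run:
```python
from h import *
for tag,box in(("t4",(165,135,185,155)),("s4",(192,295,216,324))):
    c=load(tag);u0,v0,u1,v1=box
    g=cv2.cvtColor(c.im,cv2.COLOR_RGB2HSV)[v0:v1,u0:u1,2]; 
    bg=150 if tag=="t4" else 120
    print(tag,g.astype(int)[::2] if 0 else '')
    f=c.px
    l=np.array([-.1,.995,0]);a=np.array([.995,.1,0]);o=np.array([597,180,0.])
    P=[f(o+i*10*l+j*15*a+np.array([0,0,z])) for i in(-1,1) for j in(-1,1) for z in(0,16)]+[f(o+i*5*l+j*8*a+np.array([0,0,38])) for i in(-1,1) for j in(-1,1)]
    hull=cv2.convexHull(np.array(P,np.float32))[:,0]
    img=cv2.resize(c.im[v0-3:v1+3,u0-3:u1+3,::-1],None,fx=16,fy=16,interpolation=cv2.INTER_NEAREST)
    cv2.polylines(img,[np.round((hull-[u0-3,v0-3]+.5)*16).astype(int)],True,(0,0,255),1)
    # measured silhouette
    im=c.im[v0:v1,u0:u1].astype(int); m=(im[:,:,0]<np.where(True,100 if tag=="t4" else 75,0))&(abs(im[:,:,0]-im[:,:,2])<25)
    ys,xs=np.nonzero(m); 
    print("mask centroid",xs.mean()+u0,ys.mean()+v0,m.sum(),"model",hull.mean(0), cv2.contourArea(hull), (lambda M:(M['m10']/M['m00'],M['m01']/M['m00']))(cv2.moments(hull)))
    cv2.imwrite(f"pics/cal_{tag}.png",img)
```

```text
t4 
mask centroid 176.74561403508773 145.5 114 model [175.42842 143.45152] 128.1667105925735 (175.40902330686268, 143.42975941113758)
s4 
mask centroid 203.3201754385965 311.4342105263158 228 model [203.14024 311.18277] 274.85337225184776 (203.28778408366122, 312.0298329783336)
```

View pics/cal_t4.png

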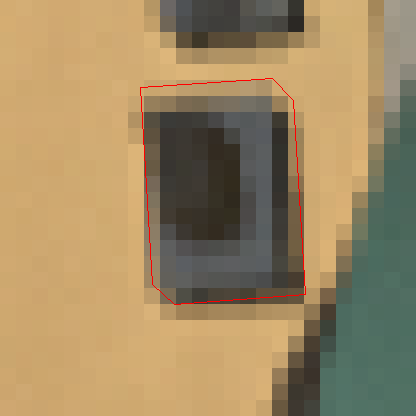

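View pics/cal_s4.png

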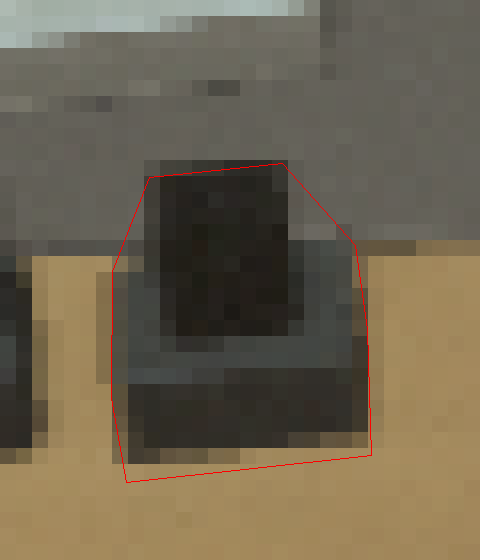

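Run:
```python
from h import *
t=load("top0");s=load("s4")
C=np.array([2,.4,0])
def T(u,v,z): return t.pl((u+.5)/6-.5+175,(v+.5)/6-.5+115,z)+C
def S(u,v,z): return s.pl((u+.5)/4.2-.5+165,(v+.5)/4.2-.5+185,z)+np.array([0,2.5,0])
for n,sc,ss,st,mk in(("wide",[(117,314),(192,307),(125,427),(203,420)],[(280,413),(369,402),(284,455),(376,443)],[(78,301),(88,443)],(527.1,69.7)),("narrow",[(155,92),(216,87),(163,178),(224,174)],[(101,407),(172,396),(101,444),(175,436)],[(115,81),(126,195)],(622.3,64.8))):
    for F,q in((T,sc),(S,ss)):
        P=np.array([F(*p,11) for p in q])[:,:2]; m=P.mean(0)
        print(n,m.round(1),"angles",[np.round(np.arctan2(-(d)[0],d[1]),3) for d in ((P[0]-P[1],P[2]-P[3]) if F is T else (P[2]-P[0],P[3]-P[1]))], "from mark",np.round(np.arctan2(-(m-mk)[0],(m-mk)[1]),3),np.linalg.norm(m-mk).round(1), "across",[np.round(np.arctan2(d[1],d[0]),3) for d in ((P[0]-P[2],P[1]-P[3]) if F is T else (P[0]-P[1],P[2]-P[3]))])
    print("stop outer",[T(*p,17).round(1) for p in st])
for u,v,z in((655,75,36),(643,192,36),(598,318,30),(615,412,30)): print(T(u,v,z).round(1))
```

```text
wide [521.6 114.6] angles [np.float64(0.122), np.float64(0.118)] from mark 0.122 45.2 across [np.float64(0.109), np.float64(0.134)]
wide [521.3 114.2] angles [np.float64(0.111), np.float64(0.128)] from mark 0.129 44.8 across [np.float64(0.129), np.float64(0.134)]
stop outer [array([546.4, 147.1,  17. ]), array([489.5, 140.9,  17. ])]
narrow [617. 106.] angles [np.float64(0.11), np.float64(0.094)] from mark 0.128 41.6 across [np.float64(0.13), np.float64(0.128)]
narrow [616.9 105.2] angles [np.float64(0.116), np.float64(0.14)] from mark 0.133 40.8 across [np.float64(0.175), np.float64(0.107)]
stop outer [array([635.9, 135.8,  17. ]), array([589.8, 129.6,  17. ])]
[639.8 -81.1  36. ]
[593.  -77.7  36. ]
[543.4 -61.3  30. ]
[506.2 -69.1  30. ]
```

Run:
```python
from h import *
t=load("top0");s=load("s4")
C=np.array([2,.4,0]); D=np.array([0,2.5,0])
def T(u,v,z): return (t.pl((u+.5)/6-.5+175,(v+.5)/6-.5+115,z)+C).round(1)
def S(u,v,z): return (s.pl((u+.5)/4.2-.5+165,(v+.5)/4.2-.5+185,z)+D).round(1)
print("L y ends",T(566,130,36),T(733,130,36),"far top",T(650,86,69),"S top",S(164,94,69),"S sides",S(138,150,36),S(200,150,36),"axle tips",S(122,150,36),S(216,152,36))
print("S y ends",T(538,375,30),T(677,358,30),"far top",T(605,342,57),"S axle",S(293,177,30),S(370,162,30))
a=cv2.imread("pics/top0.png"); cv2.imwrite("pics/w0.png",np.hstack([cv2.resize(a[125:153,266:301],None,fx=11,fy=11,interpolation=cv2.INTER_CUBIC),cv2.resize(a[162:190,260:295],None,fx=11,fy=11,interpolation=cv2.INTER_CUBIC)]))
for z,p in ((36,[(616,-80)]),): pass
def prof(c0,th,R,h,La):
    c0=np.array(c0);ax=np.array([np.cos(th),np.sin(th),0]);hd=np.array([-np.sin(th),np.cos(th),0])
    return c0+La/2*ax,c0-La/2*ax
img=cv2.imread("pics/w0.png")
def dr(P,ou,ov,off):
    q=t.px(np.array(P)-C); return (int((q[0]-ou+.5)*11+off),int((q[1]-ov+.5)*11))
for c,th,R,w,La,ou,ov,off in(([616,-80.,36],-.066,33,26,54,266,125,0),([524,-66.,30],.207,27,16,44,260,162,385)):
    c=np.array(c);ax=np.array([np.cos(th),np.sin(th),0]);hd=np.array([-np.sin(th),np.cos(th),0])
    for sgn in(1,-1):
        pts=[dr(c+sgn*w/2*ax+R*(np.cos(k)*hd+np.sin(k)*np.array([0,0,1])),ou,ov,off) for k in np.linspace(0,2*np.pi,40)]
        cv2.polylines(img,[np.array(pts)],True,(0,0,255),1)
        pts=[dr(c+sgn*La/2*ax+6*(np.cos(k)*hd+np.sin(k)*np.array([0,0,1])),ou,ov,off) for k in np.linspace(0,2*np.pi,20)]
        cv2.polylines(img,[np.array(pts)],True,(0,255,0),1)
cv2.imwrite("pics/w0.png",img)
```

```text
L y ends [616.9 -46.6  36. ] [ 618.7 -112.5   36. ] far top [627.7 -79.4  69. ] S top [615.4 -91.3  69. ] S sides [632.8 -82.6  36. ] [597.3 -81.1  36. ] axle tips [642. -83.  36.] [588.  -78.9  36. ]
S y ends [520.  -38.3  30. ] [528.3 -93.   30. ] far top [529.9 -64.8  57. ] S axle [543.8 -61.8  30. ] [500.2 -73.6  30. ]
```

View pics/w0.png

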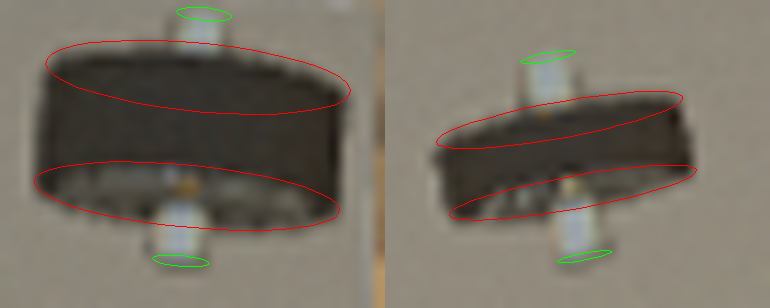

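```bash
cat >> h.py <<'E'
from scipy.optimize import fsolve
hd=lambda th:np.array([-np.sin(th),np.cos(th)])
def biarc(p0,t0,p1,t1,step):
    "left/right arcs of equal radius |R|; returns list (x,y,th)"
    p0=np.array(p0,float);p1=np.array(p1,float)
    def ar(p,a,b,R): # arc from heading a to b, signed R (left +)
        n=lambda t:np.array([-np.cos(t),-np.sin(t)]) # left normal
        return p+R*n(a)-R*n(b)
    def eq(v): 
        R,tm=v; m=ar(p0,t0,tm,R); return ar(m,tm,t1,-R)-p1
    d=p1-p0; al=np.arctan2(-d[0],d[1])
    R,tm=fsolve(eq,[np.sign(al-(t0+t1)/2)*np.linalg.norm(d)/2,2*al-(t0+t1)/2])
    out=[]
    m=ar(p0,t0,tm,R)
    for k in np.linspace(0,1,max(2,int(np.ceil(abs(R*(tm-t0))/step))+1))[1:]: out.append((*ar(p0,t0,t0+k*(tm-t0),R),t0+k*(tm-t0)))
    for k in np.linspace(0,1,max(2,int(np.ceil(abs(R*(t1-tm))/step))+1))[1:]: out.append((*ar(m,tm,tm+k*(t1-tm),-R),tm+k*(t1-tm)))
    return R,tm,out
def tcp(x,y,th,lag): return np.array([x,y])-lag*hd(th)
E
python3 - <<'E'
from h import *
print(biarc((615,-79.8),-.066,(527.8,64.5),.122,15))
r.move_gripper(39)
c=(615,-79.8);th=-.066
p=tcp(*c,th,27); go(*p,120,th); print(r.get_t(),np.round(r.get_joint_pos(),2))
print(go(*p,15,th,lin=True,vel=80,f=5),np.round(r.get_tcp_pos(),1),r.get_t(),np.round(r.get_wrist_force(),2))
snap("side","s5");snap("top","t5")
E
python3 -c "
import cv2
a=cv2.imread('pics/s5.png'); cv2.imwrite('pics/s5a.png',cv2.resize(a[150:270,150:300],None,fx=5,fy=5,interpolation=cv2.INTER_CUBIC))"
```

```text
(np.float64(85.09990746207129), np.float64(1.066883114737992), [(np.float64(614.7947414446792), np.float64(-66.04395016392802), np.float64(0.0958404449625703)), (np.float64(612.3755857803628), np.float64(-52.50073326251075), np.float64(0.2576808899251406)), (np.float64(607.8057581475666), np.float64(-39.52430410909724), np.float64(0.4195213348877109)), (np.float64(601.2046919496374), np.float64(-27.453804400403058), np.float64(0.5813617798502813)), (np.float64(592.7449074357157), np.float64(-16.60469917715823), np.float64(0.7432022248128514)), (np.float64(582.6475028478509), np.float64(-7.2605320791235215), np.float64(0.9050426697754217)), (np.float64(571.1763759720877), np.float64(0.33448512738567615), np.float64(1.066883114737992)), (np.float64(559.9975442887163), np.float64(7.700972175870589), np.float64(0.9094025956149934)), (np.float64(550.1123336476712), np.float64(16.729483671284086), np.float64(0.7519220764919947)), (np.float64(541.7653921628089), np.float64(27.196573863354182), np.float64(0.5944415573689961)), (np.float64(535.1632974746971), np.float64(38.843193757978206), np.float64(0.4369610382459974)), (np.float64(530.46944418074), np.float64(51.38110229550766), np.float64(0.27948051912299876)), (np.float64(527.7999999982261), np.float64(64.50000000061567), np.float64(0.122))])
19.975 [-0.21  0.05  1.69  0.    1.4  -0.15]
False [ 613.5 -106.8   15.6] 21.4417 [ 0.68  0.35 -0.01]
```

View pics/s5a.png

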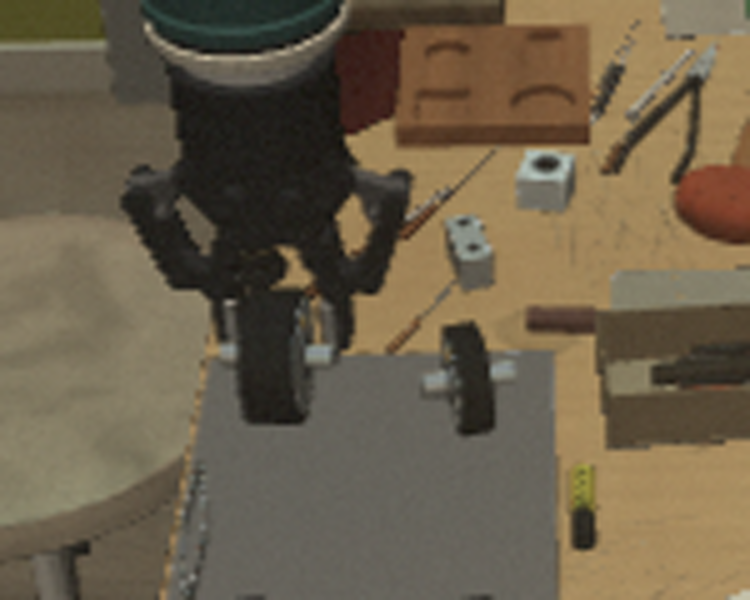

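```bash
python3 - <<'E'
from h import *
r.move_gripper(31); print(r.get_finger_gap(),np.round(r.get_wrist_force(),2))
R,tm,P=biarc((615,-79.8),-.066,(527.8,64.5),.122,12)
p=tcp(615,-79.8,-.066,18); go(*p,15,-.066,lin=True,vel=40,f=10)
for x,y,th in P[:4]:
    p=tcp(x,y,th,17.5); b=go(*p,15,th,lin=True,vel=40,f=12); print(b,np.round(r.get_tcp_pos(),1),np.round(r.get_wrist_force(),2),r.get_t())
    if b: break
snap("side","s6");snap("top","t6")
E
python3 -c "
import cv2
a=cv2.imread('pics/s6.png'); cv2.imwrite('pics/s6a.png',cv2.resize(a[150:270,150:300],None,fx=5,fy=5,interpolation=cv2.INTER_CUBIC))"
```

```text
31.050123065358 [ 1.28 -0.98 -0.21]
False [616.1 -86.6  15. ] [-0.14  0.55  0.04] 22.6
False [616.9 -75.9  15. ] [ 0.32 -0.32 -0.14] 23.025
False [616.5 -65.   15. ] [ 0.23 -0.45  0.61] 23.45
False [614.6 -54.1  15. ] [ 0.34  0.31 -0.04] 23.875
```

View pics/s6a.png

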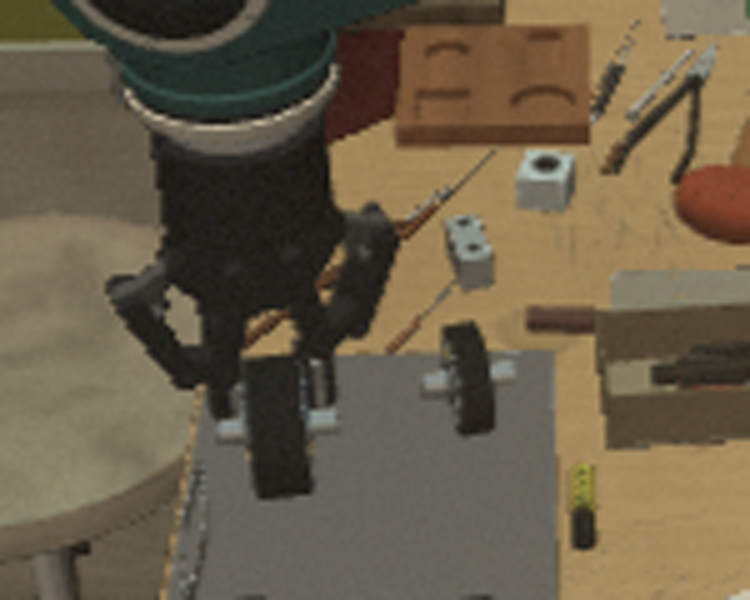

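```bash
python3 - <<'E'
from h import *
R,tm,P=biarc((615,-79.8),-.066,(527.8,64.5),.122,12)
for x,y,th in P[4:11]:
    p=tcp(x,y,th,17.5); b=go(*p,15,th,lin=True,vel=40,f=12)
    if b: print("stop");break
print(len(P),np.round(r.get_tcp_pos(),1),np.round(r.get_wrist_force(),2),r.get_t())
snap("side","s7");snap("top","t7")
E
python3 -c "
import cv2
a=cv2.imread('pics/s7.png'); cv2.imwrite('pics/s7a.png',cv2.resize(a[180:300,150:300],None,fx=5,fy=5,interpolation=cv2.INTER_CUBIC))"
```

```text
16 [565.5   1.6  15. ] [-0.85  0.45 -0.55] 26.9833
```

View pics/s7a.png

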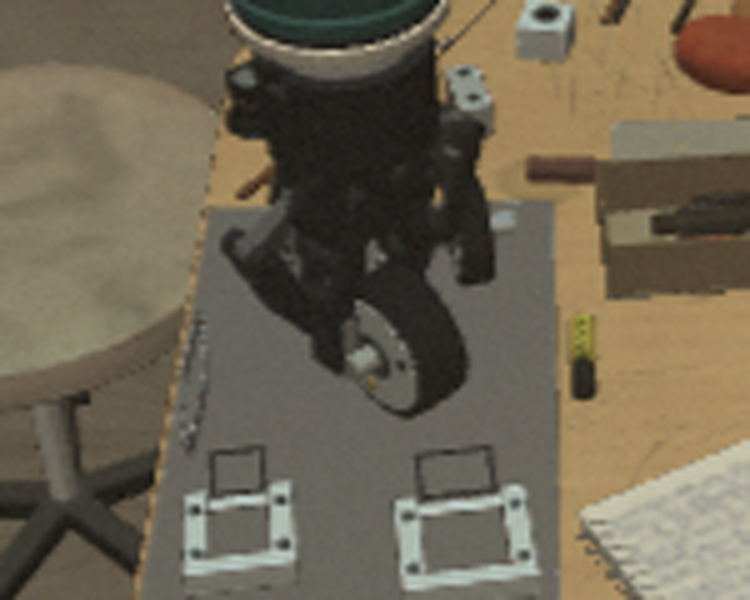

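```bash
python3 - <<'E'
from h import *
R,tm,P=biarc((615,-79.8),-.066,(527.8,64.5),.122,12)
for x,y,th in P[11:]:
    p=tcp(x,y,th,17.5); b=go(*p,15,th,lin=True,vel=40,f=12)
    if b: print("stop");break
print(len(P),np.round(r.get_tcp_pos(),1),np.round(r.get_wrist_force(),2),r.get_t())
snap("side","s8");snap("top","t8")
E
python3 -c "
import cv2
a=cv2.imread('pics/s8.png'); cv2.imwrite('pics/s8a.png',cv2.resize(a[200:320,160:310],None,fx=5,fy=5,interpolation=cv2.INTER_CUBIC))"
```

```text
16 [530.1  47.   15. ] [ 0.26  0.36 -0.58] 29.2917
```

View pics/s8a.png

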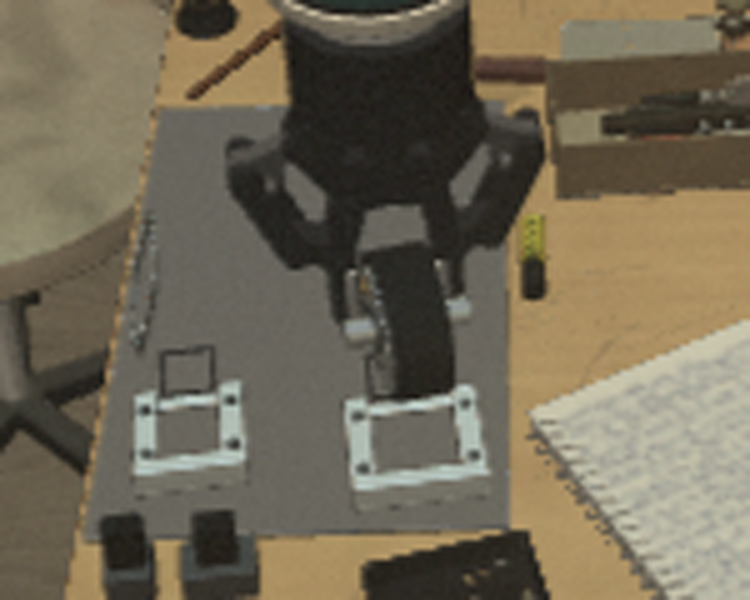

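```bash
python3 - <<'E'
from h import *
th=.122
for s,v in((-28,40),(-14,30),(0,25)):
    x,y=np.array([522.3,108.9])+s*hd(th)
    p=tcp(x,y,th,17.5); b=go(*p,15,th,lin=True,vel=v,f=10)
    print(b,np.round(r.get_tcp_pos(),1),np.round(r.get_wrist_force(),2),r.get_t())
    if b: break
snap("side","s9");snap("top","t9")
E
python3 -c "
import cv2
a=cv2.imread('pics/s9.png'); cv2.imwrite('pics/s9a.png',cv2.resize(a[220:320,180:300],None,fx=6,fy=6,interpolation=cv2.INTER_CUBIC))"
```

```text
False [527.8  64.   14.9] [-0.07 -0.68 -1.13] 29.9583
False [526.1  77.7  15. ] [-0.45  0.28  0.73] 30.575
False [524.4  91.6  15. ] [0.26 0.16 0.87] 31.2833
```

View pics/s9a.png

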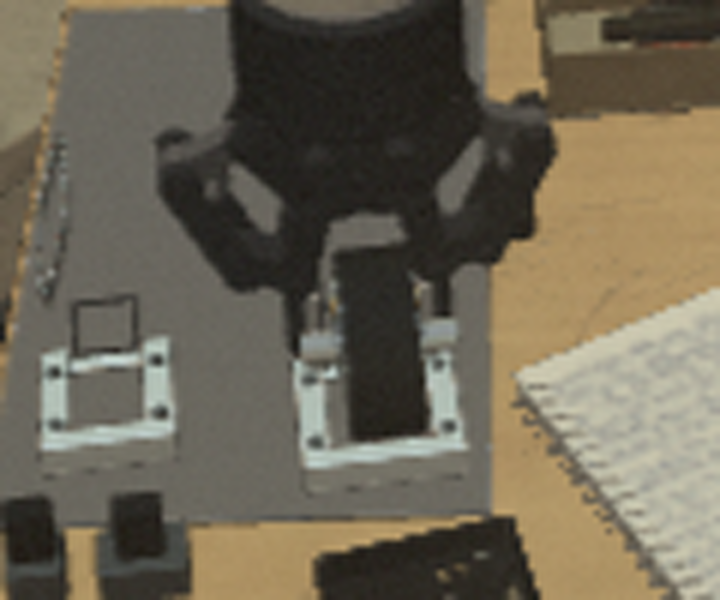

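```bash
python3 - <<'E'
from h import *
s=load("s9")
S=lambda u,v,z:(s.pl((u+.5)/6-.5+180,(v+.5)/6-.5+220,z)+np.array([0,2.5,0])).round(1)
print(S(303,347,36),S(457,328,36),S(341,348,36))
th=.122
x,y=np.array([522.3,108.9])+2.5*hd(th); p=tcp(x,y,th,17.5)
print(go(*p,15,th,lin=True,vel=15,f=6),np.round(r.get_tcp_pos(),1),np.round(r.get_wrist_force(),2))
x,y=np.array([522.3,108.9])-8*hd(th); p=tcp(x,y,th,17.5); go(*p,15,th,lin=True,vel=30)
r.wait(.3)
snap("side","s10")
go(*p,100,th,lin=True,vel=100); p=tcp(522,20,th,0); go(*p,160,th,lin=True); print(r.get_t())
snap("side","s10");snap("top","t10")
E
python3 -c "
import cv2
a=cv2.imread('pics/s10.png'); cv2.imwrite('pics/s10a.png',cv2.resize(a[220:320,180:300],None,fx=6,fy=6,interpolation=cv2.INTER_CUBIC))
a=cv2.imread('pics/t10.png'); cv2.imwrite('pics/t10a.png',cv2.resize(a[115:205,165:305],None,fx=5.7,fy=5.7,interpolation=cv2.INTER_CUBIC))"
```

```text
[545.9 111.1  36. ] [492.8 104.1  36. ] [532.8 112.1  36. ]
False [524.1  94.   15. ] [ 0.04 -1.44  0.03]
34.2833
```

View pics/s10a.png

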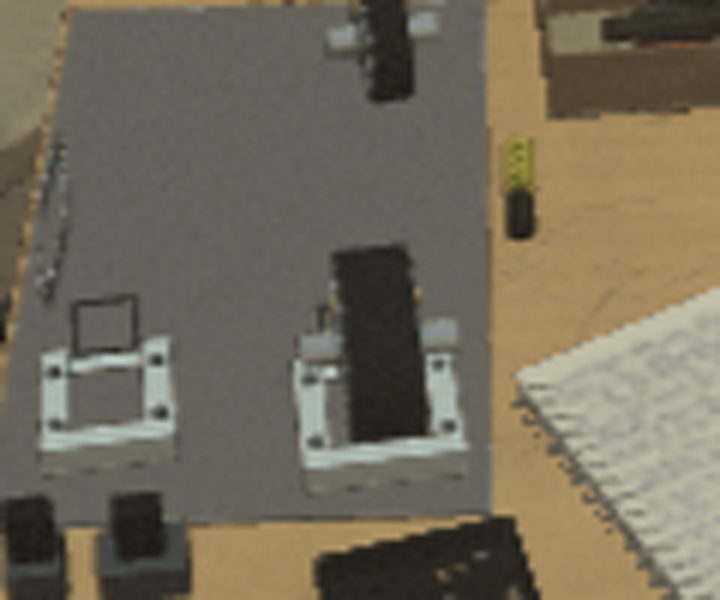

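View pics/t10a.png

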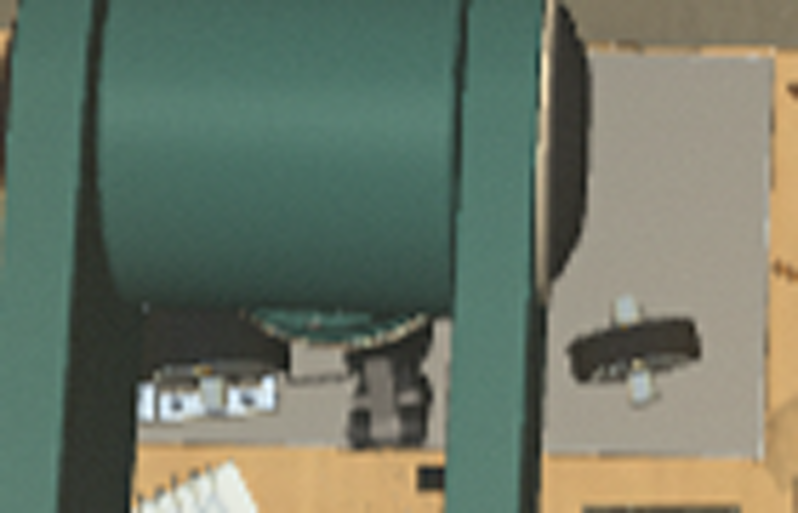

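```bash
cat > place.py <<'E'
from h import *
def chock(cx,cy,ca,mx,my,th,back,off=5.5,zb=19):
    l=hd(ca); p=np.array([cx,cy])-off*l
    r.move_gripper(34)
    go(*p,90,ca); go(*p,zb,ca,lin=True,vel=80,f=12); r.move_gripper(0); print("gap",r.get_finger_gap())
    go(*p,75,ca,lin=True,vel=100); print("gap",r.get_finger_gap())
    l=hd(th); q=np.array([mx,my])-(off+back)*l
    q2=q-25*l
    go(*q2,75,th); print("gap",r.get_finger_gap(),r.get_t())
    go(*q2,34,th,lin=True,vel=80)
    go(*q,26,th,lin=True,vel=60,f=8)
    b=go(*q,zb+3,th,lin=True,vel=25,f=5); print(b,np.round(r.get_tcp_pos(),1),"gap",r.get_finger_gap())
    r.move_gripper(32)
    go(*(q-6*l),zb+6,th,lin=True,vel=40); go(*(q-6*l),110,th,lin=True)
E
python3 - <<'E'
from place import *
chock(597,180,.1,527.1,69.7,.122,3)
go(540,-60,160,.1); print(r.get_t()); snap("side","s11");snap("top","t11")
E
python3 -c "
import cv2
a=cv2.imread('pics/s11.png'); cv2.imwrite('pics/s11a.png',cv2.resize(a[220:320,180:300],None,fx=6,fy=6,interpolation=cv2.INTER_CUBIC))
a=cv2.imread('pics/t11.png'); cv2.imwrite('pics/t11a.png',cv2.resize(a[115:205,165:305],None,fx=5.7,fy=5.7,interpolation=cv2.INTER_CUBIC))"
```

```text
gap 13.29595109022857
gap 13.455857911364138
gap 12.831551437959595 37.6667
True [531.2  39.   33.4] gap 13.05927092773175
41.05
```

View pics/s11a.png

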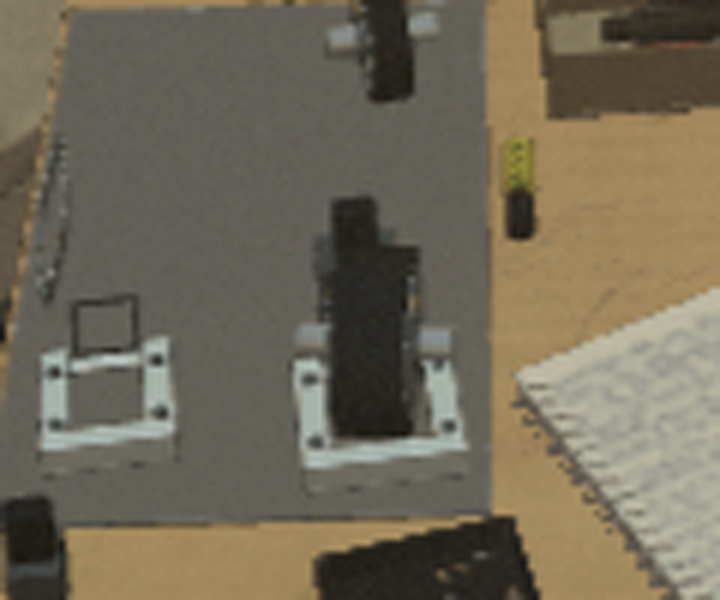

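View pics/t11a.png

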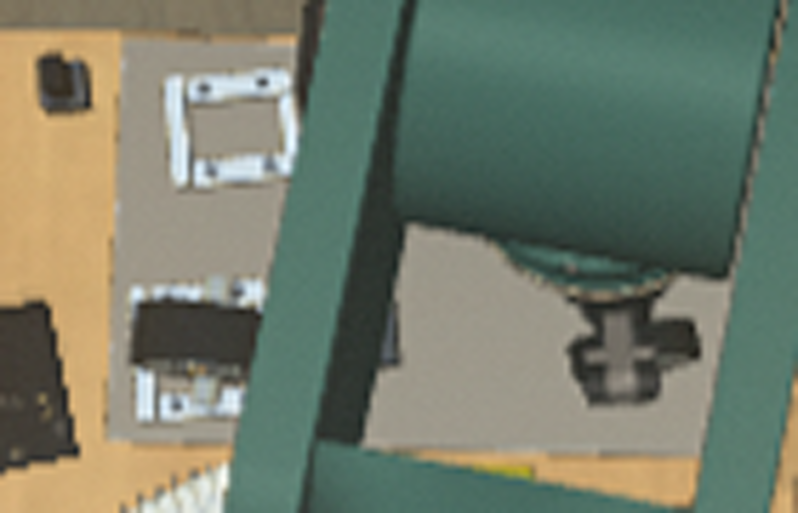

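```bash
python3 - <<'E'
from h import *
s=load("s11")
S=lambda u,v,z:(s.pl((u+.5)/6-.5+180,(v+.5)/6-.5+220,z)+np.array([0,2.5,0])).round(1)
print("axle",S(297,340,36),S(453,343,36),"tab top",S(353,203,41), "block left", S(316,240,19),S(395,235,19))
go(450,-150,250,.1); snap("side","s12");snap("top","t12"); print(r.get_t())
E
python3 -c "
import cv2
a=cv2.imread('pics/s12.png'); cv2.imwrite('pics/s12a.png',cv2.resize(a[250:310,220:270],None,fx=10,fy=10,interpolation=cv2.INTER_CUBIC))
a=cv2.imread('pics/t12.png'); cv2.imwrite('pics/t12a.png',cv2.resize(a[115:205,165:305],None,fx=5.7,fy=5.7,interpolation=cv2.INTER_CUBIC))"
```

```text
axle [548.2 107.6  36. ] [494.2 111.3  36. ] tab top [530.4  44.   41. ] block left [545.5  39.7  19. ] [516.3  38.2  19. ]
41.9167
```

View pics/s12a.png

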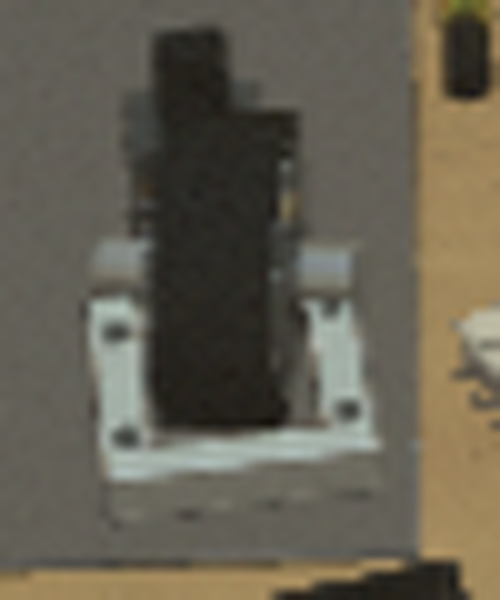

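View pics/t12a.png

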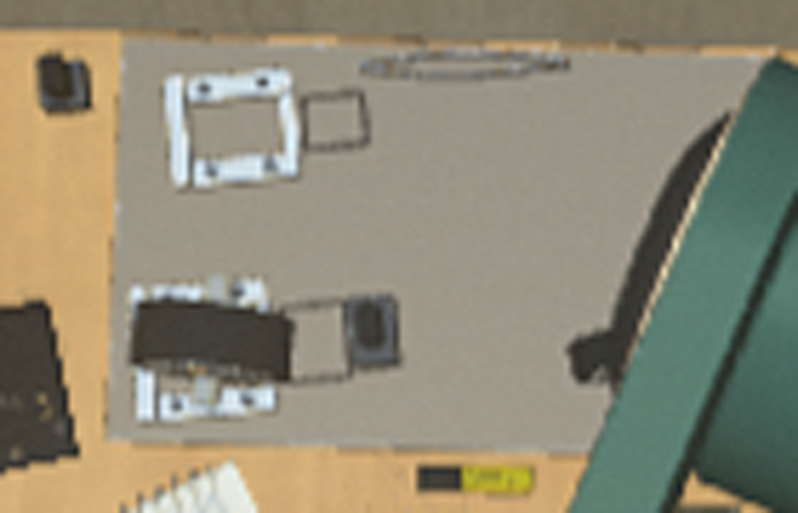

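```bash
python3 - <<'E'
from h import *
c=(521.2,109.4);t0=-.068
r.move_gripper(39)
p=tcp(*c,t0,26); go(*p,130,t0); print(go(*p,15,t0,lin=True,vel=80,f=8),np.round(r.get_tcp_pos(),1))
r.move_gripper(31)
for k in(.5,1):
    t=t0+k*(.122-t0); p=tcp(*c,t,26-4*k); go(*p,15,t,lin=True,vel=30)
th=.122
x,y=np.array([522.3,109])+4*hd(th); p=tcp(x,y,th,17)
print(go(*p,15,th,lin=True,vel=15,f=7),np.round(r.get_tcp_pos(),1),np.round(r.get_wrist_force(),2))
p=tcp(522.3,109,th,26); go(*p,15,th,lin=True,vel=30); go(*p,130,th,lin=True,vel=120)
go(450,-150,250,.1); snap("side","s13");snap("top","t13"); print(r.get_t())
E
python3 -c "
import cv2
a=cv2.imread('pics/s13.png'); cv2.imwrite('pics/s13a.png',cv2.resize(a[220:320,180:300],None,fx=6,fy=6,interpolation=cv2.INTER_CUBIC))
a=cv2.imread('pics/t13.png'); cv2.imwrite('pics/t13a.png',cv2.resize(a[115:205,165:305],None,fx=5.7,fy=5.7,interpolation=cv2.INTER_CUBIC))"
```

```text
False [519.7  83.5  15.5]
True [524.   94.4  15.1] [-0.16 -5.07  1.39]
48.85
```

View pics/s13a.png

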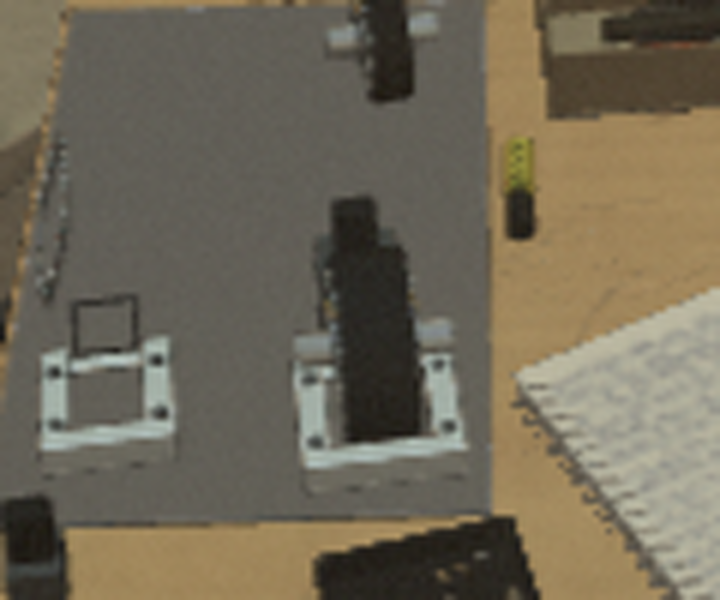

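View pics/t13a.png

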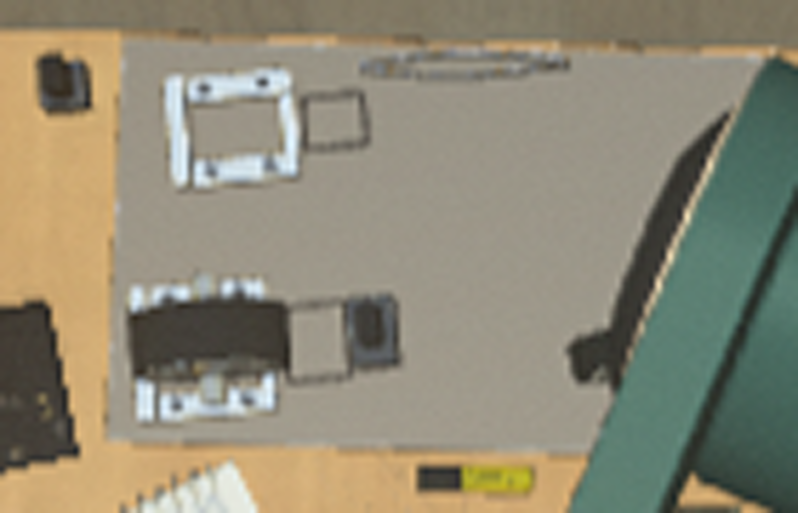

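```bash
python3 - <<'E'
from h import *
th=.122;l=hd(th)
r.move_gripper(34)
p=np.array([530.6,44.3])-5.5*l
go(*p,110,th); go(*p,22,th,lin=True,vel=90,f=15); r.move_gripper(0); print("gap",r.get_finger_gap(),np.round(r.get_tcp_pos(),1))
go(*p,27,th,lin=True,vel=40)
q=np.array([527.1,69.7])-8.5*l
print(go(*q,27,th,lin=True,vel=30,f=25),np.round(r.get_tcp_pos(),1),r.get_finger_gap())
print(go(*q,22.3,th,lin=True,vel=20,f=25),np.round(r.get_tcp_pos(),1),np.round(r.get_wrist_force(),1))
r.move_gripper(32); q-=6*l
go(*q,25,th,lin=True,vel=40); go(*q,120,th,lin=True)
go(450,-150,250,.1); snap("side","s14");snap("top","t14"); print(r.get_t())
E
python3 -c "
import cv2
a=cv2.imread('pics/s14.png'); cv2.imwrite('pics/s14a.png',cv2.resize(a[250:310,220:270],None,fx=10,fy=10,interpolation=cv2.INTER_CUBIC))
a=cv2.imread('pics/t14.png'); cv2.imwrite('pics/t14a.png',cv2.resize(a[115:205,165:305],None,fx=5.7,fy=5.7,interpolation=cv2.INTER_CUBIC))"
```

```text
gap 14.396701010363332 [531.7  38.8  22.8]
False [528.1  61.2  27. ] 14.146804758345619
True [528.4  61.2  22.8] [-2.6 -0.6  7.2]
55.475
```

View pics/s14a.png

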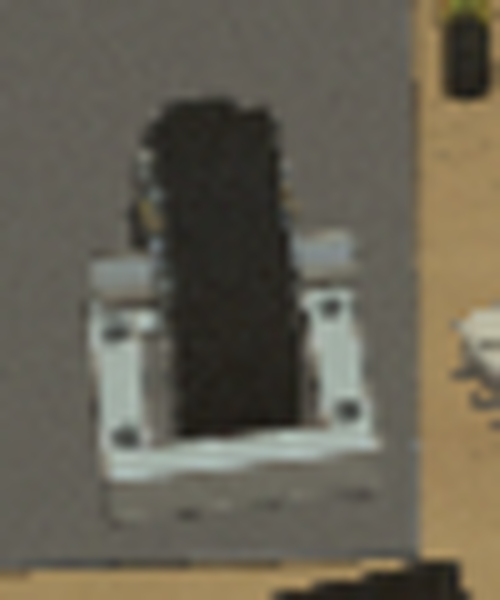

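View pics/t14a.png

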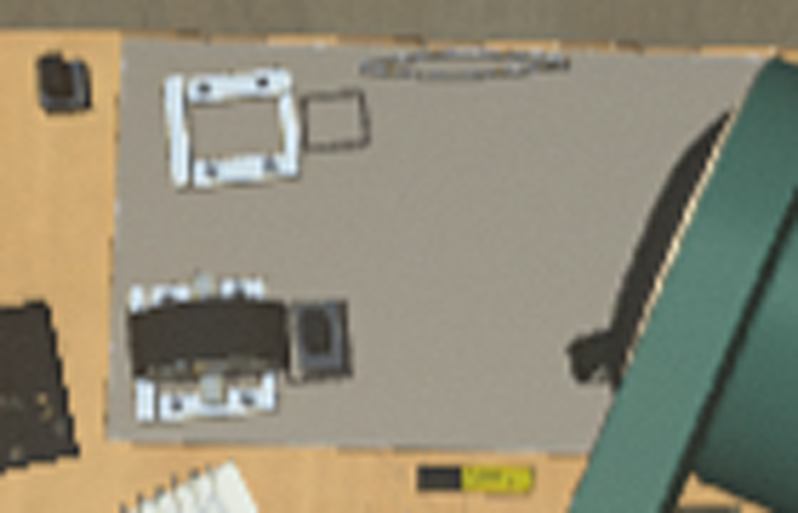

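```bash
cat > small.py <<'E'
from h import *
c0=(523.5,-65.6);t0=.207;th=.125;spot=np.array([617.8,100.7]);P1=spot-38*hd(th)
R,tm,P=biarc(c0,t0,P1,th,10)
Z=13.5
E
python3 - <<'E'
from small import *
print(R,tm,len(P))
for x,y,t in P[::3]:
    print(np.round((x,y,t),2),[None if q is None else np.round(q[5],2) for q in (r.inverse_kinematics([*tcp(x,y,t,17.5),Z],RR) for RR in Rj(t))])
r.move_gripper(29)
p=tcp(*c0,t0,27); go(*p,130,t0); print(np.round(r.get_joint_pos(),2))
print(go(*p,Z,t0,lin=True,vel=80,f=8),np.round(r.get_tcp_pos(),1),r.get_t())
snap("side","s15")
E
python3 -c "
import cv2
a=cv2.imread('pics/s15.png'); cv2.imwrite('pics/s15a.png',cv2.resize(a[170:290,150:300],None,fx=5,fy=5,interpolation=cv2.INTER_CUBIC))"
```

```text
-55.38566738203645 -1.479316831385174 19
[ 5.2236e+02 -5.6340e+01  4.0000e-02] [np.float64(-0.23), np.float64(2.91)]
[ 5.2826e+02 -2.9260e+01 -4.7000e-01] [np.float64(0.33), np.float64(-2.81)]
[546.55  -8.42  -0.97] [np.float64(0.89), np.float64(-2.25)]
[572.64   0.94  -1.48] [np.float64(1.43), np.float64(-1.71)]
[600.05  11.22  -0.94] [np.float64(0.9), np.float64(-2.24)]
[ 6.1838e+02  3.4030e+01 -4.1000e-01] [np.float64(0.4), np.float64(-2.74)]
[6.2254e+02 6.3000e+01 1.2000e-01] [np.float64(-0.09), None]
[-0.22 -0.14  1.86 -0.    1.42 -0.43]
False [529.3 -92.1  14. ] 57.9667
```

View pics/s15a.png

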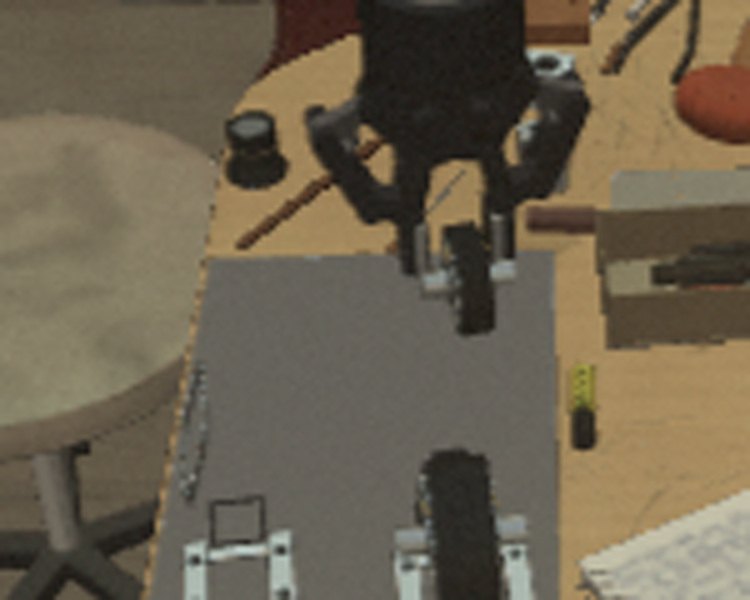

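```bash
python3 - <<'E'
from small import *
r.move_gripper(21); print(r.get_finger_gap(),np.round(r.get_wrist_force(),2))
p=tcp(*c0,t0,18); print(go(*p,Z,t0,lin=True,vel=40,f=10))
for x,y,t in P[:9]:
    b=go(*tcp(x,y,t,17.5),Z,t,lin=True,vel=32,f=12)
    if b: print("stop",x,y,t);break
print(np.round(r.get_tcp_pos(),1),np.round(r.get_wrist_force(),2),r.get_t())
snap("side","s16")
E
python3 -c "
import cv2
a=cv2.imread('pics/s16.png'); cv2.imwrite('pics/s16a.png',cv2.resize(a[170:290,150:300],None,fx=5,fy=5,interpolation=cv2.INTER_CUBIC))"
```

```text
20.984931355974073 [ 0.03  0.17 -0.09]
False
[546.4  -5.3  13.4] [-0.04  0.34  0.09] 62.7833
```

View pics/s16a.png

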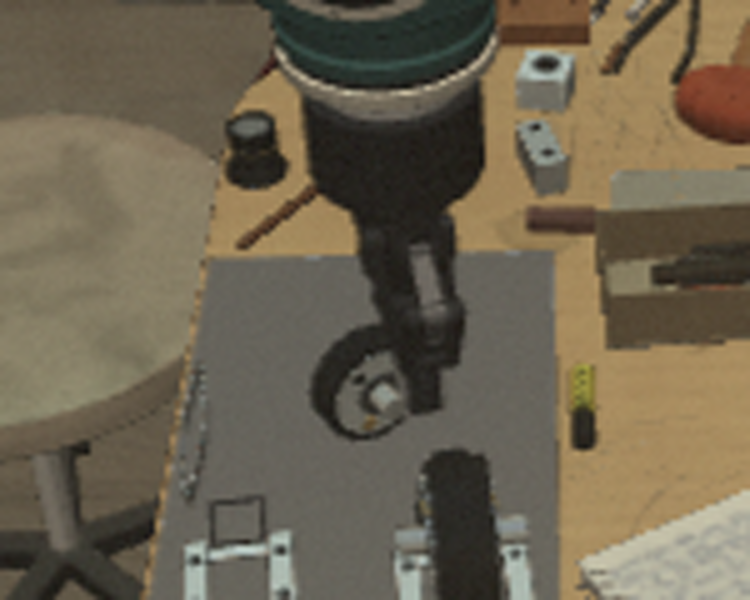

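```bash
python3 - <<'E'
from small import *
for x,y,t in P[9:]:
    b=go(*tcp(x,y,t,17.5),Z,t,lin=True,vel=32,f=12)
    if b: print("stop",x,y,t);break
print(np.round(r.get_tcp_pos(),1),np.round(r.get_wrist_force(),2),r.get_t())
snap("side","s17")
E
python3 -c "
import cv2
a=cv2.imread('pics/s17.png'); cv2.imwrite('pics/s17a.png',cv2.resize(a[200:320,150:300],None,fx=5,fy=5,interpolation=cv2.INTER_CUBIC))"
```

```text
[624.7  45.3  13.5] [ 0.11 -2.46  0.96] 67.5667
```

View pics/s17a.png

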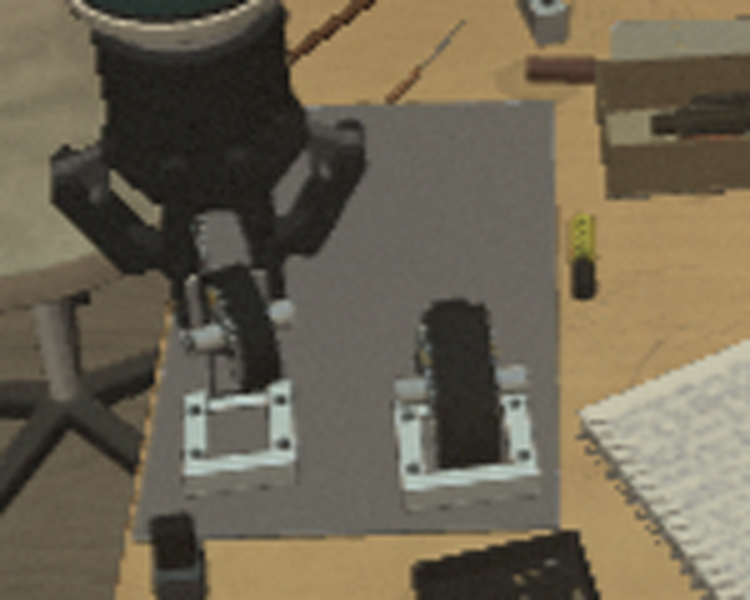

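Run:
```python
from small import *
s=load("s17")
S=lambda u,v,z:(s.pl((u+.5)/5-.5+150,(v+.5)/5-.5+200,z)+np.array([0,2.5,0])).round(1)
a,b=S(191,342,30),S(294,308,30); print(a,b,"c",(a+b)/2,np.arctan2(a[1]-b[1],a[0]-b[0]),np.linalg.norm(a-b),"front bottom",S(262,388,6),P1, spot)
cv2.imwrite("pics/s17b.png",cv2.resize(cv2.imread("pics/s17.png")[235:300,180:225],None,fx=12,fy=12,interpolation=cv2.INTER_CUBIC)[:600])
```

```text
[638.2  73.6  30. ] [595.9  54.3  30. ] c [617.05  63.95  30.  ] 0.42805148646839325 46.49494596190005 front bottom [610.1  78.5   6. ] [622.53763987  62.99648865] [617.8 100.7]
```

View pics/s17b.png

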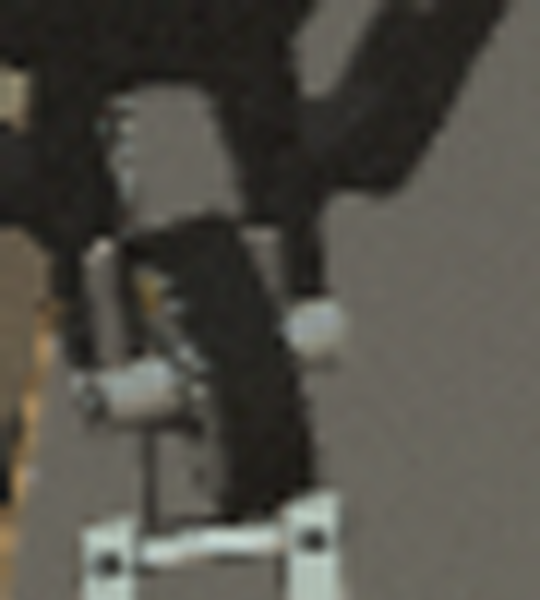

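```bash
python3 - <<'E'
from small import *
c=np.array([617.,64.]);t=.43
p=np.array(r.get_tcp_pos())[:2]-8*hd(.125)
go(*p,Z,.125,lin=True,vel=40); r.move_gripper(29)
go(*p,115,.125,lin=True,vel=140)
q=tcp(*c,t,-27); go(*q,115,t); print(go(*q,14,t,lin=True,vel=80,f=8),np.round(r.get_tcp_pos(),1)); r.move_gripper(20.5)
q=tcp(*c,t,-18); print(go(*q,14,t,lin=True,vel=30,f=10))
n=5;L=44
for k in range(n):
    tn=.43+(k+1)/n*(.125-.43); c=c-L/n*hd((t+tn)/2); t=tn
    print(go(*tcp(*c,t,-17.5),14,t,lin=True,vel=30,f=12),end=' ')
print(c,np.round(r.get_tcp_pos(),1),r.get_t())
q=tcp(*c,t,-26);go(*q,14,t,lin=True,vel=40); r.move_gripper(29); go(*q,115,t,lin=True,vel=140)
snap("side","s18");np.save("c.npy",[*c,t])
E
python3 -c "
import cv2
a=cv2.imread('pics/s18.png'); cv2.imwrite('pics/s18a.png',cv2.resize(a[200:320,150:300],None,fx=5,fy=5,interpolation=cv2.INTER_CUBIC))"
```

```text
False [606.1  88.6  14.6]
False
False False False False False [629.00908927  21.8405883 ] [626.9  39.   14. ] 73.775
```

View pics/s18a.png

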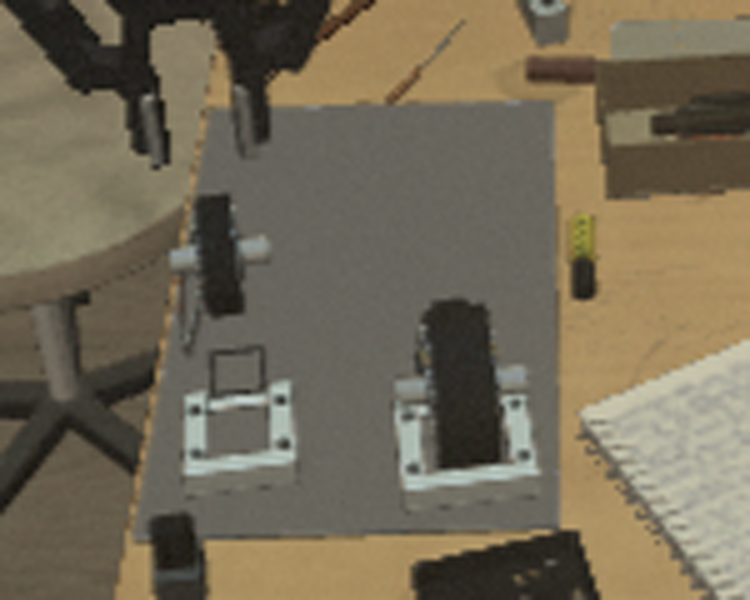

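Run:
```python
from small import *
s=load("s18")
S=lambda u,v,z:(s.pl((u+.5)/5-.5+150,(v+.5)/5-.5+200,z)+np.array([0,2.5,0])).round(1)
a,b=S(170,260,30),S(271,245,30); print(a,b,"c",(a+b)/2,np.arctan2(a[1]-b[1],a[0]-b[0]),np.linalg.norm(a-b)); c=((a+b)/2)[:2]; t=np.arctan2(a[1]-b[1],a[0]-b[0])
print("lateral vs lane", (c-spot)@np.array([np.cos(.125),np.sin(.125)]), (c-spot)@hd(.125))
```

```text
[653.8  21.1  30. ] [609.6  12.9  30. ] c [631.7  17.   30. ] 0.1834348613211359 44.95419891400573
lateral vs lane 3.3562723901442055 -84.77992354114951
```

```bash
python3 - <<'E'
from small import *
c=np.array([631.7,17.]);t=.175
p=tcp(*c,t,28); go(*p,115,t); print(go(*p,Z,t,lin=True,vel=80,f=8),np.round(r.get_tcp_pos(),1)); r.move_gripper(20)
for d in(0,12,25,38):
    b=go(*tcp(*(c+d*hd(t)),t,17.5),Z,t,lin=True,vel=30,f=12); print(b,end=' ')
print(np.round(r.get_tcp_pos(),1),r.get_t(),c+38*hd(t),spot-47*hd(.125)); snap("side","s19")
E
python3 -c "
import cv2
a=cv2.imread('pics/s19.png'); cv2.imwrite('pics/s19a.png',cv2.resize(a[200:320,150:300],None,fx=5,fy=5,interpolation=cv2.INTER_CUBIC))"
```

```text
False [636.9 -10.6  14.1]
False False False False [628.1  37.3  13.5] 79.55 [625.08389077  54.41960848] [623.65971247  54.06670964]
```

View pics/s19a.png

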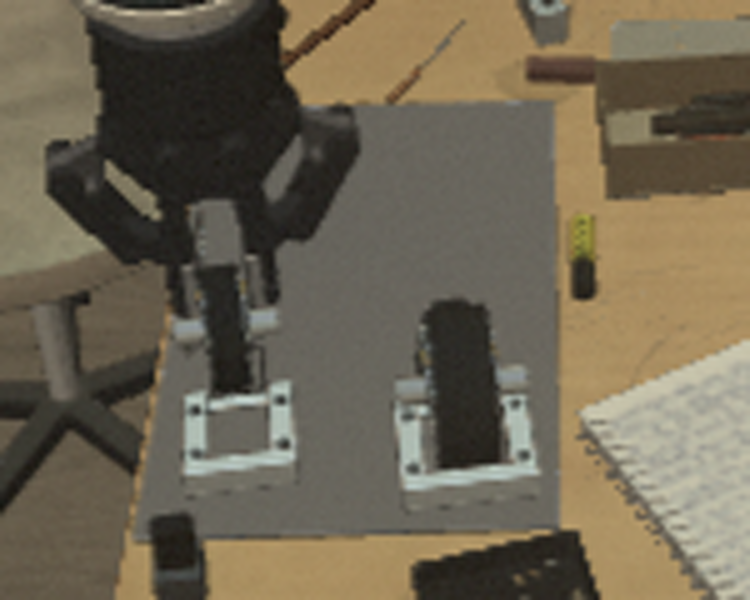

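```bash
python3 - <<'E'
from small import *
for s,v in((-36,25),(-24,25),(-12,25),(0,25)):
    b=go(*tcp(*(spot+s*hd(th)),th,17.5),Z,th,lin=True,vel=v,f=10); print(b,np.round(r.get_tcp_pos(),1),np.round(r.get_wrist_force(),1))
    if b: break
b=go(*tcp(*(spot+4.5*hd(th)),th,17.5),Z,th,lin=True,vel=15,f=6); print(b,np.round(r.get_tcp_pos(),1),np.round(r.get_wrist_force(),1),r.get_t())
go(*tcp(*(spot-2*hd(th)),th,24),Z,th,lin=True,vel=30); r.wait(.3); p=np.array(r.get_tcp_pos())[:2]
r.move_gripper(26); go(*p,120,th,lin=True,vel=140); go(450,-150,250,.1)
snap("side","s20");snap("top","t20");print(r.get_t())
E
python3 -c "
import cv2
a=cv2.imread('pics/s20.png'); cv2.imwrite('pics/s20a.png',cv2.resize(a[200:320,150:300],None,fx=5,fy=5,interpolation=cv2.INTER_CUBIC))
a=cv2.imread('pics/t20.png'); cv2.imwrite('pics/t20a.png',cv2.resize(a[115:205,165:305],None,fx=5.7,fy=5.7,interpolation=cv2.INTER_CUBIC))"
```

```text
False [624.5  47.7  13.5] [-0.8 -0.3 -0.7]
False [622.9  59.6  13.5] [-0.8 -0.2 -1. ]
False [621.4  71.5  13.5] [0.2 0.7 1.2]
False [620.   83.4  13.5] [ 0.1 -0.6  0.1]
True [619.6  86.5  13.5] [ 1.1 -4.2  2.4] 82.4
85.675
```

View pics/s20a.png

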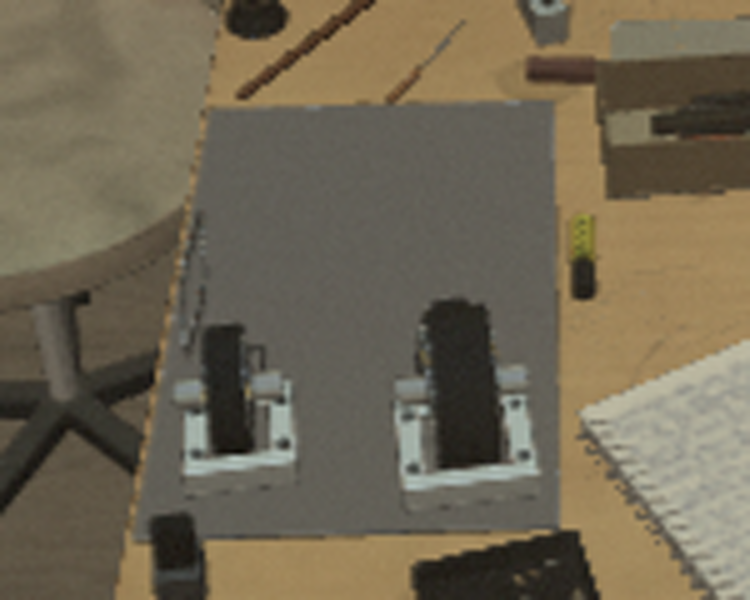

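View pics/t20a.png

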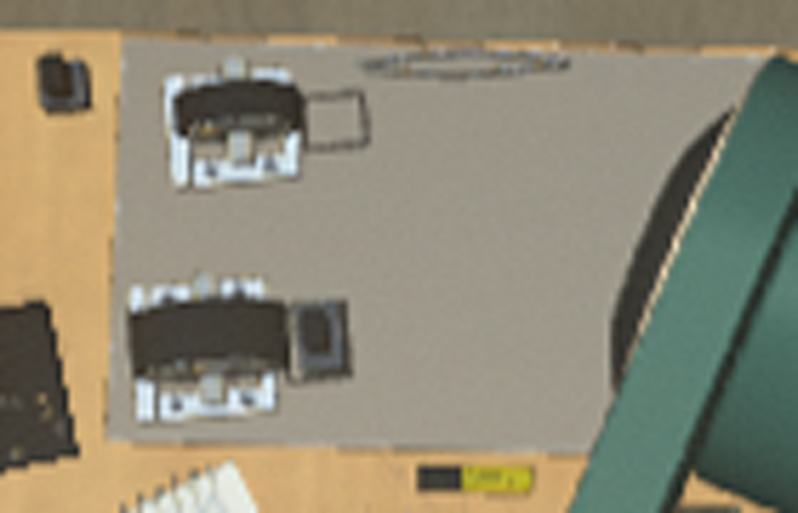

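Run:
```python
from small import *
s=load("s20");t=load("t20")
S=lambda u,v,z:(s.pl((u+.5)/5-.5+150,(v+.5)/5-.5+200,z)+np.array([0,2.5,0])).round(1)
T=lambda u,v,z:(t.pl((u+.5)/5.7-.5+165,(v+.5)/5.7-.5+115,z)+np.array([2,.4,0])).round(1)
a,b=S(172,395,30),S(285,380,30); print("wheel",(a+b)/2,np.arctan2(a[1]-b[1],a[0]-b[0]),np.linalg.norm(a-b))
a,b=S(394,393,36),S(528,376,36); print("Lwheel",(a+b)/2,np.arctan2(a[1]-b[1],a[0]-b[0]),np.linalg.norm(a-b))
print("tab",S(150,518,38),S(195,514,38), "block T",T(42,60,16),T(92,110,8))
cv2.imwrite("pics/z20.png",np.hstack([cv2.resize(cv2.imread("pics/t20.png")[120:140,165:190],None,fx=16,fy=16,interpolation=cv2.INTER_NEAREST),cv2.resize(cv2.imread("pics/s20.png")[298:323,175:200],None,fx=12.8,fy=12.8,interpolation=cv2.INTER_NEAREST)]))
```

```text
wheel [619.25 101.3   30.  ] 0.14582571375124556 46.79668791698827
Lwheel [521.65 109.4   36.  ] 0.1365766082272758 55.81979935470922
tab [640.7 178.5  38. ] [623.5 177.2  38. ] block T [642. 189.  16.] [622.8 168.5   8. ]
```

View pics/z20.png

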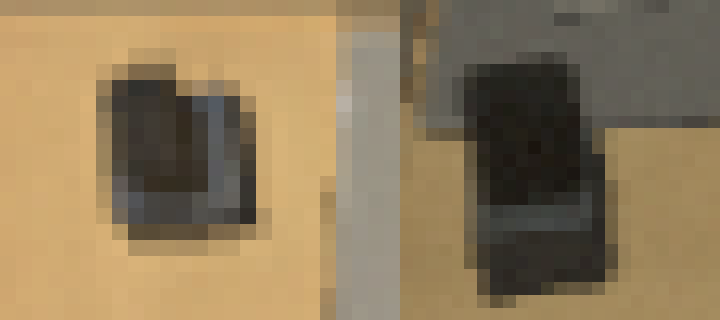

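```bash
python3 - <<'E'
from h import *
r.move_gripper(34)
ca=.13;l=hd(ca);p=np.array([632.2,180.5])-5.5*l
go(*p,140,ca); print(go(*p,19,ca,lin=True,vel=90,f=15),np.round(r.get_tcp_pos(),1)); r.move_gripper(0); print("gap",r.get_finger_gap())
go(*p,130,ca,lin=True,vel=120); print("gap",r.get_finger_gap())
th=.125;l=hd(th);q=np.array([622.3,64.8])-8.5*l;q2=q-25*l
go(*q2,130,th); print("gap",r.get_finger_gap()); go(*q2,27,th,lin=True,vel=100); print("gap",r.get_finger_gap())
print(go(*q,26,th,lin=True,vel=30,f=25),np.round(r.get_tcp_pos(),1))
print(go(*q,22.2,th,lin=True,vel=20,f=25),np.round(r.get_tcp_pos(),1),"gap",r.get_finger_gap())
r.move_gripper(32); q-=6*l
go(*q,25,th,lin=True,vel=40); go(*q,120,th,lin=True)
go(450,-150,250,.1); snap("side","s21");snap("top","t21"); print(r.get_t())
E
python3 -c "
import cv2
a=cv2.imread('pics/s21.png'); cv2.imwrite('pics/s21a.png',cv2.resize(a[200:320,150:300],None,fx=5,fy=5,interpolation=cv2.INTER_CUBIC))
a=cv2.imread('pics/t21.png'); cv2.imwrite('pics/t21a.png',cv2.resize(a[115:205,165:305],None,fx=5.7,fy=5.7,interpolation=cv2.INTER_CUBIC))
cv2.imwrite('pics/t21b.png',a[100:420])"
```

```text
False [633.3 175.1  19.7]
gap 14.450266500607988
gap 13.9167839866091
gap 14.251677197487696
gap 14.49112270269979
False [623.4  56.3  26. ]
False [623.7  56.2  22.6] gap 14.645199514049317
96.025
```

View pics/s21a.png

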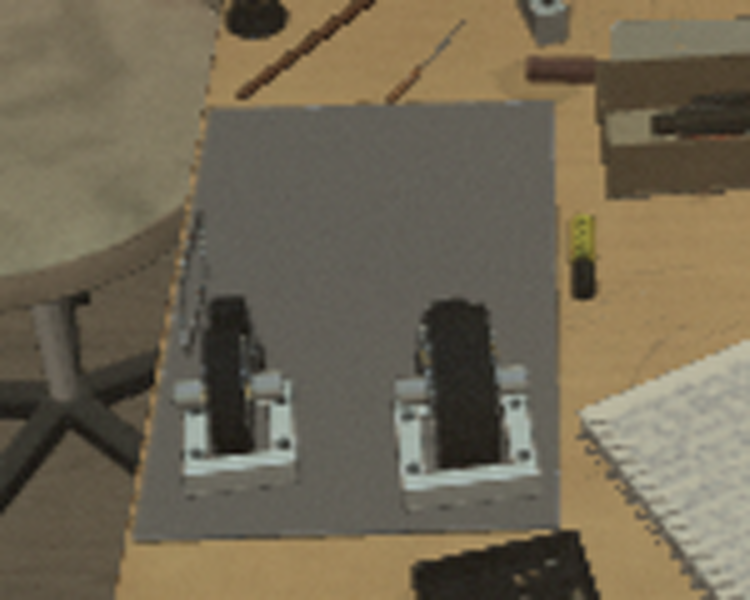

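View pics/t21a.png

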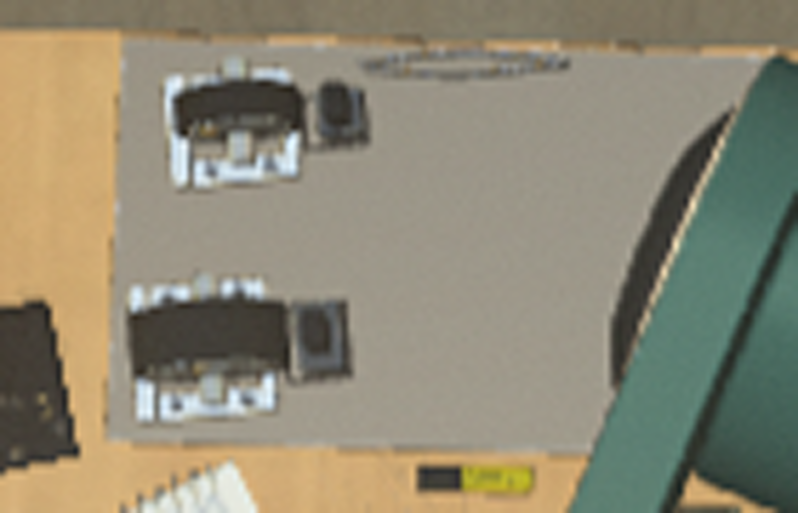

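```bash
python3 - <<'E'
from h import *
go(400,130,260,.1); snap("side","s22");snap("top","t22"); print(r.get_t())
E
python3 -c "
import cv2
a=cv2.imread('pics/s22.png'); cv2.imwrite('pics/s22a.png',cv2.resize(a[140:235,200:330],None,fx=6,fy=6,interpolation=cv2.INTER_CUBIC))
a=cv2.imread('pics/t22.png'); cv2.imwrite('pics/t22a.png',cv2.resize(a[150:250,300:430],None,fx=6,fy=6,interpolation=cv2.INTER_CUBIC))
cv2.imwrite('pics/or.png',cv2.resize(a[290:325,335:385],None,fx=8,fy=8,interpolation=cv2.INTER_CUBIC))"
```

```text
97.225
```

View pics/t22a.png

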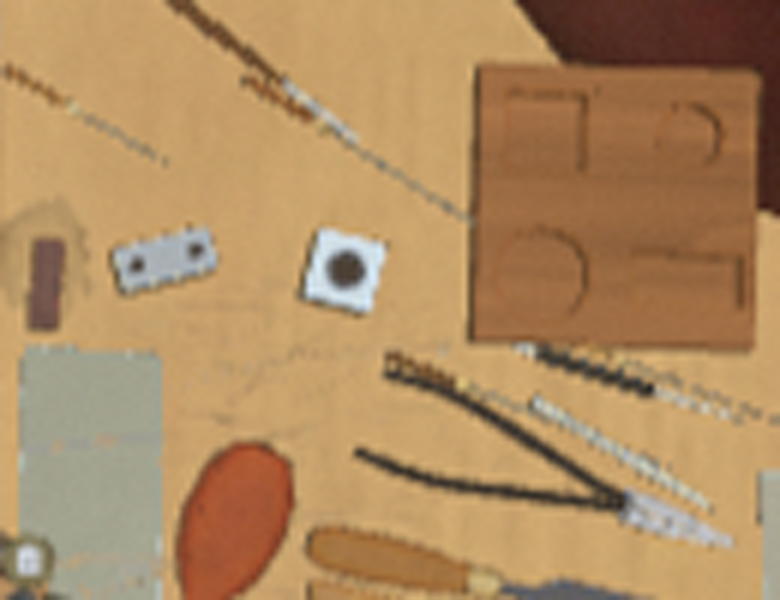

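View pics/s22a.png

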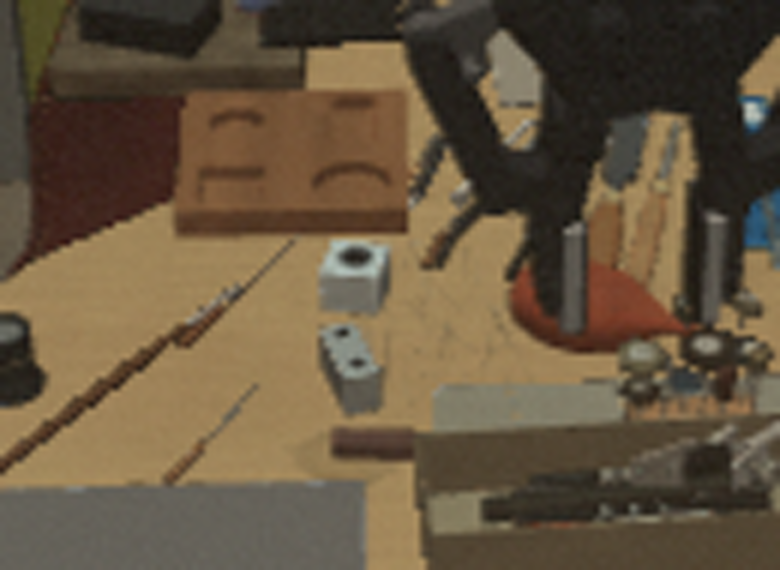

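View pics/t22.png

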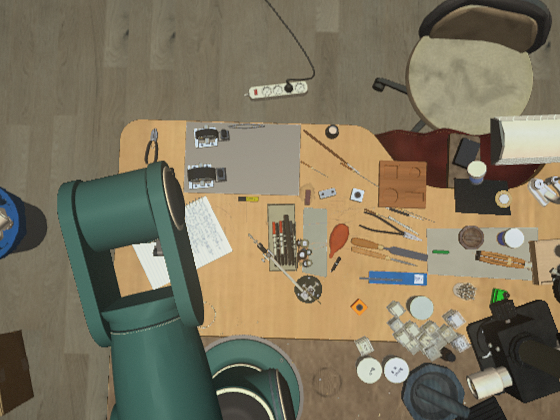

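```bash
cat > fit.py <<'E'
from h import *
t=load("t22");im=t.im
C=np.array([2,.4,0])
def mask(u0,v0,u1,v1,cond):
    m=np.zeros(im.shape[:2],np.uint8); sub=im[v0:v1,u0:u1].astype(int); m[v0:v1,u0:u1]=cond(sub); return m
# bluish-white metal top faces vs. wood
cond=lambda s:((s[:,:,2]>s[:,:,0]-12)&(s.min(2)>110)).astype(np.uint8)
def big(m):
    return max(cv2.findContours(m,cv2.RETR_EXTERNAL,cv2.CHAIN_APPROX_NONE)[0],key=cv2.contourArea)
if __name__=="__main__":
    for n,b in(("gib",(315,185,342,203)),("block",(345,183,370,206))):
        m=mask(*b,cond); c=big(m); rc=cv2.minAreaRect(c); print(n,m.sum(),rc)
        P=np.array([t.pl(*p,22)+C for p in cv2.boxPoints(rc)]); print(P.round(1)[:,:2].tolist(),P.mean(0).round(1))
    def TT(u,v,z): return t.pl((u+.5)/6-.5+300,(v+.5)/6-.5+150,z)+C
    P=np.array([TT(*p,14) for p in((480,63),(762,72),(752,350),(470,340))])
    print("tray",P.round(1)[:,:2].tolist(),P.mean(0).round(1), [np.linalg.norm(P[i]-P[(i+1)%4]).round(1) for i in range(4)])
    d=P[0]-P[1]+P[3]-P[2]; print("yaw y-axis",np.arctan2(-d[0],d[1])); d=P[0]-P[3]+P[1]-P[2]; print(np.arctan2(d[1],d[0]))
    for u,v in((348,268),): print("bore",TT(u,v,22).round(1))
    for nm,q in(("gib holes",((137,265),(196,250))),): P=[TT(*p,22) for p in q]; print(nm,np.round(P,1).tolist(),np.mean(P,0).round(1),np.arctan2(*( (P[0]-P[1])[:2]*[-1,1])))
E
python3 fit.py
```

```text
gib 97 ((327.14227294921875, 192.68844604492188), (7.016463279724121, 15.523924827575684), 74.74488067626953)
[[490.6, -168.6], [501.4, -204.0], [485.3, -208.8], [474.5, -173.4]] [ 487.9 -188.7   22. ]
block 105 ((356.85296630859375, 194.58824157714844), (11.156637191772461, 11.399173736572266), 14.03624439239502)
[[475.0, -243.5], [501.6, -249.5], [495.8, -275.3], [469.2, -269.3]] [ 485.4 -259.4   22. ]
tray [[571.1, -313.5], [570.6, -426.2], [458.9, -423.5], [459.7, -311.3]] [ 515.  -368.6   14. ] [np.float64(112.7), np.float64(111.7), np.float64(112.1), np.float64(111.4)]
yaw y-axis -0.005826120157586283
-0.022169682892291973
bore [ 486.3 -261.1   22. ]
gib holes [[485.1, -177.5, 22.0], [491.7, -200.8, 22.0]] [ 488.4 -189.2   22. ] 0.27807316035073343
```

```bash
python3 - <<'E'
from h import *
x,y=485.6,-260;a=-.222
r.move_gripper(48)
go(x,y,130,a); go(x,y,60,a,lin=True,vel=120); print(go(x,y,9.5,a,lin=True,vel=70,f=10),np.round(r.get_tcp_pos(),1))
r.move_gripper(0); print("gap",r.get_finger_gap()); r.move_gripper(48)
go(x,y,45,a,lin=True,vel=120)
a2=a+np.pi/2; go(x,y,45,a2); print(np.round(r.get_joint_pos(),2)); print(go(x,y,9.5,a2,lin=True,vel=70,f=10)); r.move_gripper(0); print("gap",r.get_finger_gap(),np.round(r.get_tcp_pos(),2)); r.move_gripper(48)
print(np.round(r.get_tcp_pos(),2))
go(x,y,60,a2,lin=True,vel=150); go(400,-60,230,0); snap("top","t23");snap("side","s23"); print(r.get_t())
E
python3 -c "
import cv2
a=cv2.imread('pics/t23.png'); cv2.imwrite('pics/t23a.png',cv2.resize(a[150:250,300:430],None,fx=6,fy=6,interpolation=cv2.INTER_CUBIC))"
```

```text
False [ 485.8 -260.1    9.8]
gap 26.547535915805017
[-0.54 -0.04  1.91  0.    1.27  1.25]
False
gap 26.42591953099529 [ 486.02 -260.22   10.27]
[ 485.52 -259.96    9.38]
106.4083
```

View pics/t23a.png

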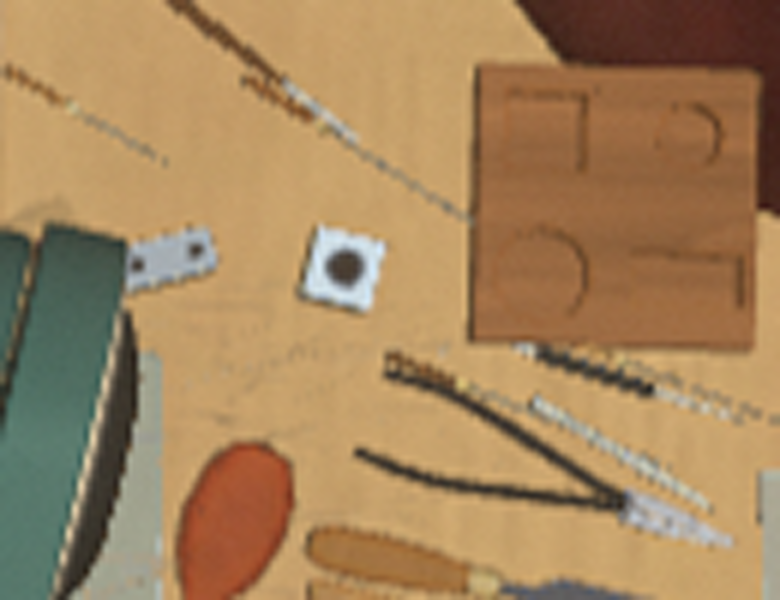

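```bash
cat > ins.py <<'E'
from h import *
def insert(hx,hy,ang,zg):
    "zg: TCP height when part bottom at 0"
    ztarget=zg+6
    go(hx,hy,zg+20,ang,lin=True,vel=80); print("gap",r.get_finger_gap())
    offs=[(0,0)]+[(d*np.cos(k),d*np.sin(k)) for d in(1.2,2.2) for k in np.arange(8)*np.pi/4]
    for ox,oy in offs:
        b=go(hx+ox,hy+oy,ztarget,ang,lin=True,vel=30,f=7); z=r.get_tcp_pos()[2]
        print((round(ox,1),round(oy,1)),b,np.round(r.get_tcp_pos(),1),np.round(r.get_wrist_force(),1))
        if z<ztarget+2.5: return True
        go(hx+ox,hy+oy,z+3,ang,lin=True,vel=40)
    return False
E
python3 - <<'E'
from ins import *
x,y=485.6,-260;a=-.222
go(x,y,60,a); go(x,y,9.5,a,lin=True,vel=80,f=10); r.move_gripper(0); print("gap",r.get_finger_gap())
go(x,y,60,a,lin=True,vel=100); print("gap",r.get_finger_gap())
hx,hy=544.4,-340
go(hx,hy,60,-.014); print("gap",r.get_finger_gap(),np.round(r.get_wrist_force(),1))
ok=insert(hx,hy,-.014,9.5); print(ok)
if ok:
    r.move_gripper(44); go(hx,hy,70,-.014,lin=True,vel=120)
    snap("side","s24")
print(r.get_t())
E
python3 -c "
import cv2
a=cv2.imread('pics/s24.png'); cv2.imwrite('pics/s24a.png',cv2.resize(a[120:235,200:330],None,fx=5,fy=5,interpolation=cv2.INTER_CUBIC))"
```

```text
gap 25.88779767761859
gap 26.184542025881257
gap 26.495231239244823 [-0.2 -0.6 -1. ]
gap 26.376606670828195
(0, 0) True [ 544.3 -340.    16.1] [-2.1  0.3  5.6]
True
111.675
```

View pics/s24a.png

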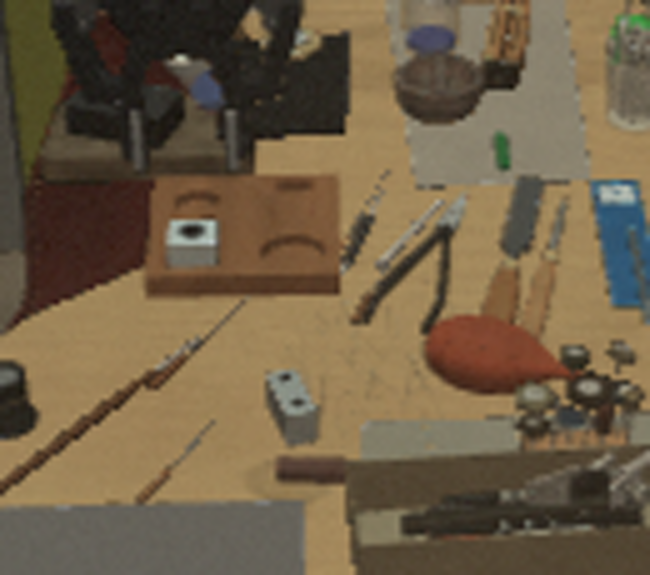

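Run:
```python
from ins import *
x,y=488.3,-189;a=.285
r.move_gripper(38)
go(x,y,80,a); print(go(x,y,9.5,a,lin=True,vel=80,f=10)); r.move_gripper(0); print("gap",r.get_finger_gap())
go(x,y,50,a,lin=True,vel=100); X,Y=485,-252
go(X,Y,50,0,lin=True,vel=100); print("gap",r.get_finger_gap()); print(go(X,Y,9.8,0,lin=True,vel=60,f=8),np.round(r.get_tcp_pos(),1)); r.move_gripper(38); 
go(X,Y,45,0,lin=True,vel=120); r.move_gripper(60); a2=np.pi/2; go(X,Y,45,a2); print(go(X,Y,9.5,a2,lin=True,vel=70,f=10)); r.move_gripper(0); print("gap",r.get_finger_gap()); r.move_gripper(58)
go(X,Y,45,a2,lin=True,vel=120); r.move_gripper(38); go(X,Y,45,0); print(go(X,Y,9.5,0,lin=True,vel=70,f=10)); r.move_gripper(0); print("gap",r.get_finger_gap())
go(X,Y,60,0,lin=True,vel=100); print("gap",r.get_finger_gap(),r.get_t())
hx,hy=485.6,-397.2
go(hx,hy,60,-.014); print("gap",r.get_finger_gap())
ok=insert(hx,hy,-.014,9.5); print(ok,r.get_t())
```

```text
False
gap 16.22233234065437
gap 16.313879613544664
True [ 484.6 -251.6   10.4]
False
gap 38.03568909836106
False
gap 15.903396678758602
gap 15.932185511097478 123.575
gap 15.96989366063943
gap 16.137655840687156
(0, 0) True [ 485.6 -397.2   16. ] [-0.5  2.5  5.4]
True 125.2083
```

```bash
python3 - <<'E'
from ins import *
hx,hy=485.6,-397.2
r.move_gripper(36); go(hx,hy,80,-.014,lin=True,vel=120); go(400,-60,260,0)
snap("side","s25");snap("top","t25");print(r.get_t())
E
python3 -c "
import cv2
a=cv2.imread('pics/s25.png'); cv2.imwrite('pics/s25a.png',cv2.resize(a[120:320,150:330],None,fx=3,fy=3,interpolation=cv2.INTER_CUBIC));cv2.imwrite('pics/s25b.png',cv2.resize(a[150:190,220:280],None,fx=10,fy=10,interpolation=cv2.INTER_CUBIC))
a=cv2.imread('pics/t25.png'); cv2.imwrite('pics/t25a.png',cv2.resize(a[155:215,375:430],None,fx=10,fy=10,interpolation=cv2.INTER_CUBIC))"
```

```text
127.775
```

View pics/t25a.png

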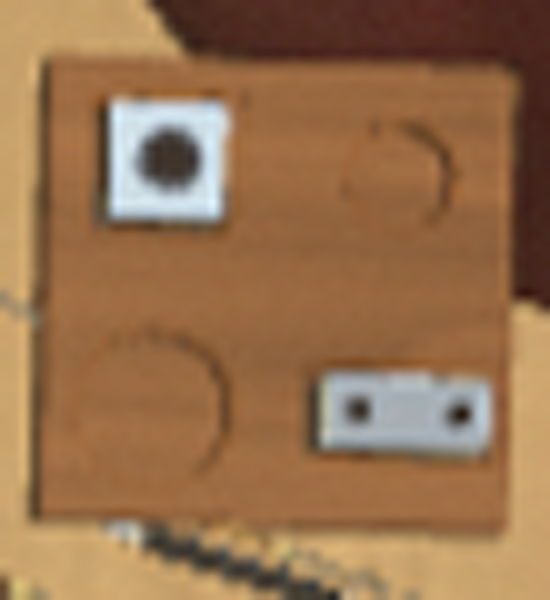

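View pics/s25a.png

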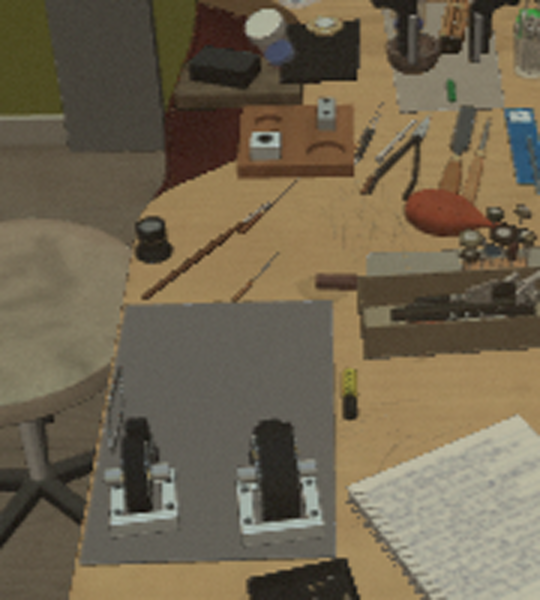

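View pics/s25b.png

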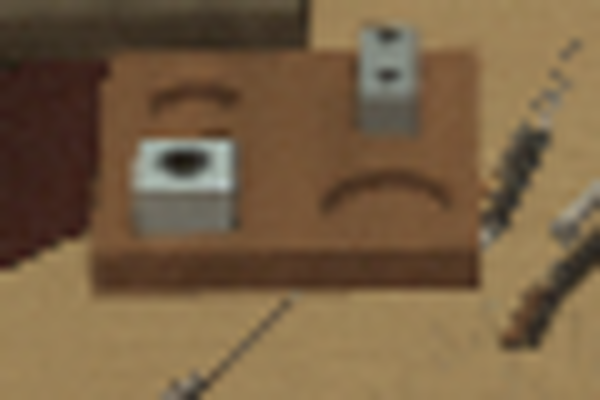

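View pics/t25.png

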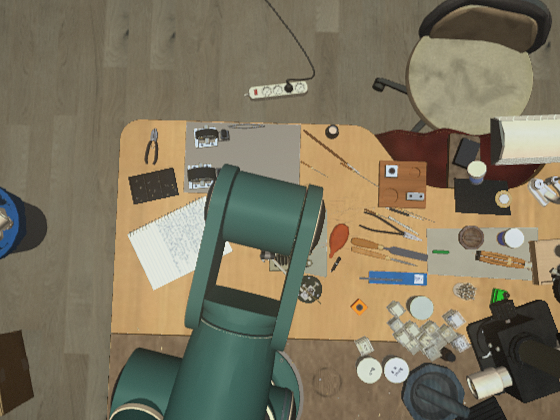

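Run:
```python
from h import *
t=load("t22")
T=lambda u,v,z:(t.pl((u+.5)/12-.5+185,(v+.5)/12-.5+120,z)+np.array([2,.4,0])).round(1)
a=t.im[120:170+30,185:235,::-1]; cv2.imwrite("pics/f.png",cv2.resize(a,None,fx=12,fy=7.4,interpolation=cv2.INTER_CUBIC)) 
cv2.imwrite("pics/f.png",np.hstack([cv2.resize(t.im[120:153,190:235,::-1],None,fx=8.8,fy=8.8,interpolation=cv2.INTER_CUBIC),cv2.resize(t.im[160:193,185:230,::-1],None,fx=8.8,fy=8.8,interpolation=cv2.INTER_CUBIC)]))
```

```text
(no output)
```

View pics/f.png

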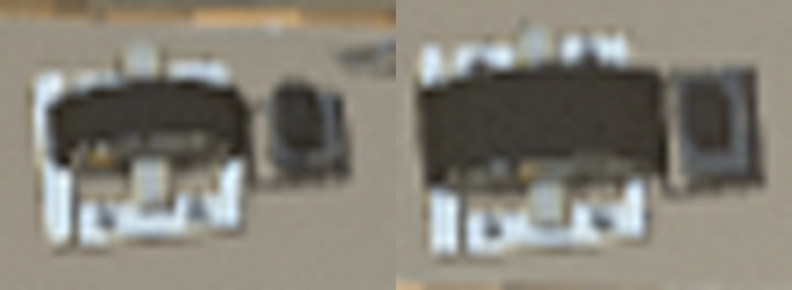

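Run:
```python
from h import *
t=load("t22")
def T(u,v,z,o): return (t.pl((u+.5)/8.8-.5+o[0],(v+.5)/8.8-.5+o[1],z)+np.array([2,.4,0])).round(1)
print("narrow tab",T(296,114,41,(190,120)),"block lower right bottom corner",T(348,178,3,(190,120)),"mark 622.3 64.8")
print("wide tab",T(706-396,113,41,(185,160)),"mark 527.1 69.7")
print(np.round(r.get_wrist_force(),1)); r.hand_in(); print(r.get_t())
```

```text
narrow tab [621.8  61.5  41. ] block lower right bottom corner [612.6  51.1   3. ] mark 622.3 64.8
wide tab [526.7  66.1  41. ] mark 527.1 69.7
[-0.1 -0.5 -0.2]
the job is handed in; nothing more can be done
the job is handed in; nothing more can be done
```

The job is handed in, at about 128 s of robot time. Both wheels are parked in their docks, both chocks are on their outlines, and the two fittings that were out are in their pockets. No verdict is reported, so the figures below are from my own camera measurements.

| Item | Offset from target | Yaw off square |
|---|---|---|
| Large wheel | about 1 mm | about 0.015 rad |
| Small wheel | about 1.5 mm | about 0.02 rad |
| Wide chock | about 3.5 mm behind the outline centre | looks square |
| Narrow chock | about 3.5 mm behind the outline centre | looks square |

- **Rolling:** The docks and wheels stood crossed, so each wheel took an S-curve, pushed on both axle stubs with a finger on each side of it. In the pictures the mark pins passed the bottom during each roll.
- **Fittings:** Only the block and the gib were out. Both went in at the first try. The tool stopped about 16 mm up, near the 15.5 mm expected at the pocket floor, and both stand upright in the pictures. The orange look-alike was not touched, and the loupe, tweezers, highlighter and cutters lie where they were.

**What went wrong or disagreed:**
- **Wide chock:** While carrying it at 75 mm I probably brushed the parked large wheel, which ended up turned by about 0.19 rad. An early force stop then made me release the chock about 11 mm up and 25 mm short. I squared the wheel again and reset the chock.
- **Small wheel:** It turned too far at the end of its curve, so I rolled it back about 45 mm by its axle and drove it in straight.
- **Chock orientation:** Both chocks first stood with their y axis along the lane, not across it as described. I turned both by 90 degrees.
- **Gib:** It was knocked about 3 cm aside during the run, and I measured it again before picking it up.
- **Cameras:** The two views disagreed by about 3 mm. I corrected this using one chock and the block at known tool positions.

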